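# Unlock the ratchet rack and lean the panels

### The job

Lift the ratchet pawl on the grey carrying rack clear and draw the toothed bar out until it frees every panel, then take the plywood panels out and stand each one on a short end on the table, leaning back against the top edge of the low wooden board at roughly 20 degrees from upright (10 to 30 is fine). When all of them lean there, push the bar fully home in the empty rack and let the pawl down into its teeth; leave the things on the turntable as they are.

Things in the scene. Friction and masses are not known exactly. Their poses are not given: they have to be found in the camera images.
- rack: Fixed grey metal carrying rack. Origin on the table under the middle slot; x runs along the toothed bar, away from its knob (roughly world +y); z up. Base 245 x 90 x 12 mm (x -155 to +90 mm), cross slots 19 mm wide at x = -45, 0, +45 mm between black ridges 30 mm high over the table, side plates 57 mm high at y = -42, +42 mm; panels stand in the slots on end, foot 12 mm above the table.
- rack_housing (a point): Middle of the bar housing's top at rack x = -118 mm, 104 mm above the table, between the two cheeks that carry the pawl. Housing 50 mm along x, 44 mm wide. (The end post for the bar's tip, at rack x = +80 mm, is 88 mm high.) Axes as the rack.
- bar (a joint): Travel of the toothed steel bar, m: 0 = home (through the holes of all panels, tip in the end post); it draws out along rack -x to a stop at 0.142; from 0.133 on it is clear of all slots. Slides with 1.5 N friction, stays where left. Its teeth catch on the pawl when pulled out, but let it be pushed in. Bar 12 mm wide, axis 72 mm above the table.
- bar_knob (a point): Middle of the upright black round knob on the bar's outer end, 24 mm in diameter and 32 mm tall, centre 110 mm above the table, top 126 mm; it travels with the bar.
- pawl (a joint): Angle of the ratchet pawl on the housing in rad: 0 = down, nose in the teeth; 1.4 = lifted fully, lever laid over towards the knob. Above 0.4 the nose is well clear of the teeth. The lever is balanced by its own weight: let go of beyond about 1.0 it falls on to the 1.4 stop and stays, let go of below about 0.3 it drops back to 0. A few hundredths of a N m turn it.
- pawl_grip (a point): Centre of the T grip at the end of the pawl's lever: a black crossbar 36 mm long along the rack's y axis and 16 mm in diameter, 60 mm from the pivot. At 0 it lies 34 mm towards rack +x of the pivot and 49 mm above it; it swings up and over towards rack -x.
- pawl_hinge (a point): Pivot of the pawl, 97 mm above the table; the hinge axis is the rack's y axis (opening turns from rack +x over up to rack -x).
- board: Fixed wooden leaning board standing on edge on the table: 18 mm thick (x), 340 mm long (y), 65 mm high. Origin on the table under its middle; its +x face looks away from the robot, towards the rack, and is free; on its -x side two small feet 50 mm deep stand at y = -140 and +140 mm.
- board_top (a point): Middle of the board's top, 65 mm above the table, axes as the board.
- panel0_center (a point): Centre of plywood panel 0 (may be absent): 15 mm thick (its x axis), 64 mm wide (y), 120 mm tall (z), with a 28 mm square hole through the middle, the same both ways up; 0.1 kg. It starts upright in a rack slot (its x along the bar, which passes through its hole), its top 132 mm above the table.
- panel0: Panel 0 itself; origin at the centre of its end face, 60 mm from its centre.
- panel1_center (a point): Centre of plywood panel 1 (may be absent): 15 mm thick (its x axis), 64 mm wide (y), 120 mm tall (z), with a 28 mm square hole through the middle, the same both ways up; 0.1 kg. It starts upright in a rack slot (its x along the bar, which passes through its hole), its top 132 mm above the table.
- panel1: Panel 1 itself; origin at the centre of its end face, 60 mm from its centre.
- panel2_center (a point): Centre of plywood panel 2 (may be absent): 15 mm thick (its x axis), 64 mm wide (y), 120 mm tall (z), with a 28 mm square hole through the middle, the same both ways up; 0.1 kg. It starts upright in a rack slot (its x along the bar, which passes through its hole), its top 132 mm above the table.
- panel2: Panel 2 itself; origin at the centre of its end face, 60 mm from its centre.
- tumbler: Clear glass tumbler, 68 mm across, 95 mm tall; origin under its middle. Bystander on the turntable.
- caddy: Black plastic screw caddy, 110 x 80 x 40 mm; origin under its middle. Bystander on the turntable.
- hammer: Hammer with red rubber head, 210 mm long. Bystander on the turntable.
- runner: Steel drawer runner, 200 x 36 x 11 mm; origin under its middle. Bystander on the turntable.
- turntable: Fixed round bamboo turntable, 300 mm across, top 22 mm above the table; origin under its middle, to the left of the work. The table right of the board and rack is clear (only a flat paper leaflet).
Mind the look-alikes: they are no part of the job. Leave any pink look-alike of the panel1 alone. What is shaped like the panel0 but orange is not meant.

How it is judged:
By the outcome, as a careful person would: the job done as asked, in the order asked, and still so for the second after the job is handed in, with the robot touching nothing.
Of panel0, panel1, panel2 only 2 to 3 are there at a start; the rules pass over those that are not, and their reading is None.
At some moment in a run one of panel0, panel1, panel2 may be knocked a few centimetres aside while the robot is not near it.
Once in a run the grip may slacken for a moment while it holds something.
It also fails if it takes over 210 s, if anything falls off the work surface, if the arm or the gripper's body presses on something with over 40 N, if the wrist force passes 120 N, or if a joint passes its speed limit or range.

### The arm

A 6-joint arm with a two-finger parallel gripper is mounted at the origin on the work surface. World frame = base frame: x ahead of the robot, y to its left, z up, the work surface at z = 0. Lengths are in mm, angles in rad, forces in N, time in s.
With the tool pointing down it reaches from about 300 to 775 mm from the base axis. Payload 14.6 kg.
Tool frame: the origin (TCP) lies between the finger pads; the fingertips stand 19 mm ahead of it and the grasp point (between the pads) is the TCP (manip.tcp_to_tips is the distance from the TCP to the fingertips, in mm); x points along the fingers, z is the direction in which the jaws open and shut, and the axes are right-handed (so a half turn about x gives the same grasp; the last joint's range is limited). The gripper opens to 94 mm and grips with 3 to 60 N. Pads are 16 mm wide; open, the fingers measure 119 mm over their backs; the gripper's body (75 mm by 177 mm) begins 78 mm behind the grasp point.
Start: joints at [-1.202, 0.3, 1.521, -0, 1.321, -0.067], TCP at [232.167, -498.586, 202.646] pointing down, gripper open.
Joint ranges: [-3.03, 3.03], [-0.79, 2.21], [0.23, 2.52], [-1.04, 4.18], [0, 3.07], [-2.55, 2.55]. Speed limits (rad/s): [2.22, 2.22, 2.57, 3.14, 3.14, 3.14].

### API

Orientations are given as [roll, pitch, yaw] about the fixed x, y, z axes, in that order (R = Rz(yaw) Ry(pitch) Rx(roll)).
In Python, from cell import manip gives the robot as it stands.
- The arm moves only by the tool jog_arm, never from a script. Its argument "moves" is a list that holds one entry, the list of rows, each a list of 6 numbers: the shift along the world's x, y, z in mm, then the turn, a rotation vector about the world's x, y, z in degrees. In form: [[[dx, dy, dz, wx, wy, wz], ...]]. A call has 1 to 5 rows; each row shifts and turns the pose as measured when the row begins; what a row does not reach is not made up. A row lasts 1/10 s, in which the tool goes at most 50 mm and 8.59 degrees, less where a joint would pass 70% of its speed; a pose out of reach is approached as far as the arm can. A call is refused whole if a number of a shift passes 50 or a number of a turn 8.59, either way. A call with a gripper value outside its range is refused whole. "gripper" is the opening, from -1 (shut) to 1 (fully open), set as the call begins (left out, the last holds). The fingers move at their own pace and stop on an object; "squeeze" is the grip in N (left out, the last holds). Time passes only in rows, so rows that do not move let the fingers close. It gives the time, the measured TCP pose, the force and the opening at its end, in the units of the state.
- manip.read_state(): the state, without advancing time (a new reading comes with each control period).
- manip.camera(name): name is "side" or "top" or "wrist"; returns (picture, depth): 384x512x3 uint8, blue, green, red; 384x512 float32, mm along the optical axis (not along the pixel's ray), 0 where there is no reading.
- manip.camera_params(name): a dict with "fx", "fy", "cx", "cy" (pixels), "rvec" (rotation vector, rad) and "tvec" (3), from world to camera coordinates, as OpenCV has them. Camera axes: x right, y down, z forward; pixel columns grow to the right and rows downward; lengths in mm; the calibration is good to about 2 mm. A picture is of the moment at which its call begins: read the wrist's pose just before it. camera_params takes no time and is no camera call; for the wrist camera it gives the pose at the moment of the call.
- manip.sign_off(): hands the job in, once; it reports no verdict.
The state is a dict: "clock": time; "joints": joint angles; "qd": joint speeds; "effort": joint torques, N m; "eef_pos": TCP position; "eef_rot": TCP orientation; "wrist_force": force on the tool from outside, world axes, zero at the start; "moment": the same for the moment, N m; "finger_gap": finger opening in mm.
Only numpy, scipy, OpenCV 4.12 (cv2) and the standard library are available. Lean on these libraries where they do the work, as an engineer would, in place of code of your own. Each camera call takes 0.05 s, during which the arm holds its last target. There are 200 camera calls.

## Working session

There is one attempt and no reset: what is moved stays moved. The work goes in short steps, Python scripts to look and compute and a tool call to move; the robot and the scene stay as the last step left them, time stands still between calls to the robot, and variables do not carry over. Pictures are saved under pics/ and viewed, about 12 in all and at most 16, crops included, and the job is handed in when it is done.

Besides the shell and the picture viewer there is one more tool, called after "Request:" by a JSON object that holds its "op" and its "data", one argument or row to a line. jog_arm: Moves the arm, as the interface text tells. Its arguments: {"type":"object","properties":{"moves":{"type":"array","items":{"type":"array","items":{"type":"array","items":{"type":"number"}}}},"gripper":{"type":"number"},"squeeze":{"type":"number"}},"required":["moves"]}

```bash
ls; mkdir -p pics; cat > h.py <<'E'
import numpy as np, cv2
from cell import manip
from scipy.spatial.transform import Rotation as R
def cam(n,f=None):
    p=manip.camera_params(n); im,d=manip.camera(n)
    if f: cv2.imwrite('pics/'+f,im)
    return p,im,d
def w2c(p): return cv2.Rodrigues(np.array(p['rvec'],float))[0], np.array(p['tvec'],float).ravel()
def proj(p,X):
    M,t=w2c(p); c=np.atleast_2d(X)@M.T+t
    return np.c_[p['fx']*c[:,0]/c[:,2]+p['cx'],p['fy']*c[:,1]/c[:,2]+p['cy']]
def ray(p,u,v,z):
    M,t=w2c(p); o=-M.T@t; d=M.T@np.array([(u-p['cx'])/p['fx'],(v-p['cy'])/p['fy'],1.])
    return o+d*(z-o[2])/d[2]
def cloud(p,d):
    M,t=w2c(p); v,u=np.indices(d.shape)
    c=np.stack([(u-p['cx'])/p['fx']*d,(v-p['cy'])/p['fy']*d,d],-1)
    W=(c-t)@M; W[d<=0]=np.nan; return W
def st():
    s=manip.read_state(); print({k:np.round(s[k],3).tolist() for k in ('clock','joints','eef_pos','eef_rot','wrist_force','finger_gap')})
E
python3 - <<'E'
from h import *
st()
for n in('top','side'):
    p,im,d=cam(n); M,t=w2c(p); print(n,p['fx'],(-M.T@t).round(),M.round(2).tolist()); np.savez(f'{n}.npz',im=im,d=d)
    cv2.imwrite(f'pics/{n}0.png',cv2.resize(im,(800,600)))
E
```

```text
pics
{'clock': 0.0, 'joints': [-1.202, 0.3, 1.522, -0.0, 1.321, -0.067], 'eef_pos': [232.082, -498.341, 202.08], 'eef_rot': [3.086, 1.57, 1.951], 'wrist_force': [-0.027, 0.254, -0.95], 'finger_gap': 94.175}
top 416.936188990115 [ 378.  250. 1192.] [[-0.03, -1.0, -0.01], [-0.98, 0.03, -0.2], [0.2, 0.01, -0.98]]
side 446.19917294002335 [172. 961. 669.] [[-0.86, -0.51, 0.01], [-0.29, 0.48, -0.83], [0.42, -0.71, -0.56]]
```

View pics/top0.png

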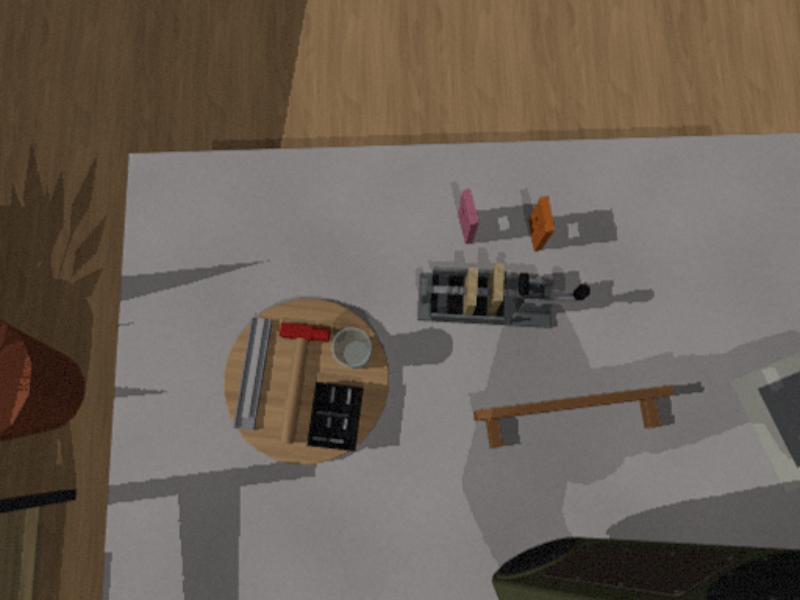

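View pics/side0.png

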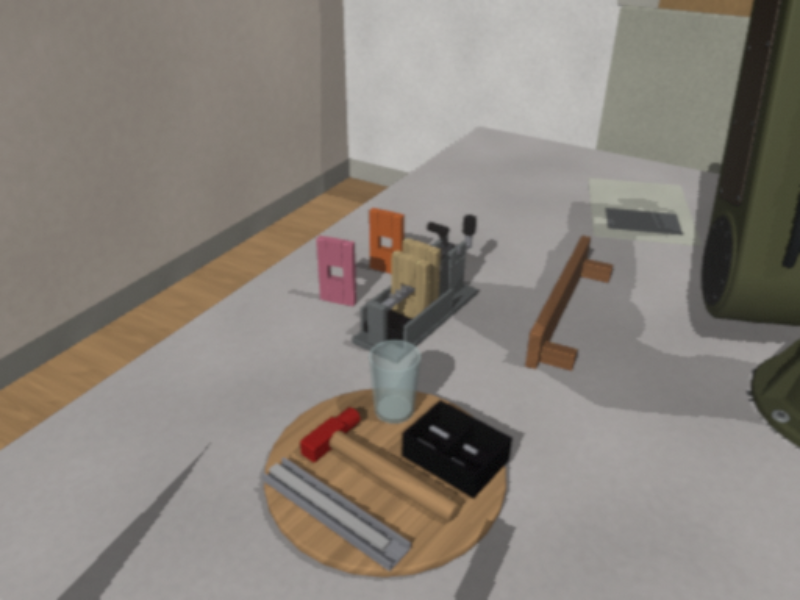

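The top view (800x600) shows two plywood panels at (472,290) and (498,288), in the middle and knob-side slots. The T grip is at (523,284), the knob at (582,291), and the board runs from (475,415) to (672,390). The pink and orange look-alikes stand behind the rack.

```bash
python3 - <<'E'
from h import *
z=np.load('top.npz'); p=manip.camera_params('top'); W=cloud(p,z['d']); im=z['im']
hsv=cv2.cvtColor(im,cv2.COLOR_BGR2HSV)
# regions in native px
def reg(u0,u1,v0,v1,cond):
    m=np.zeros(im.shape[:2],bool); m[v0:v1,u0:u1]=1; m&=cond; return m
Z=W[...,2]
def fit(n,m):
    P=W[m][:,:3]; P=P[~np.isnan(P[:,0])]
    r=cv2.minAreaRect(P[:,:2].astype(np.float32)); print(n,len(P),P.mean(0).round(1),'rect',np.round(r[0],1),np.round(r[1],1),round(r[2],1),'zmax',np.percentile(P[:,2],[5,95]).round())
board=reg(300,434,240,275,(abs(Z-65)<8)&(hsv[...,1]>90)); fit('board',board)
for n,a in (('pA',(295,310)),('pB',(311,326))): fit(n,reg(a[0],a[1],165,205,(Z>122)&(Z<140)))
fit('knob',reg(362,382,175,200,(Z>115)&(Z<135)))
fit('grip',reg(328,345,170,200,(Z>135)&(Z<165)))
fit('post',reg(262,290,168,208,(abs(Z-88)<6)))
fit('base',reg(262,365,165,215,(abs(Z-57)<5)))
fit('housing',reg(322,350,165,210,(abs(Z-104)<6)))
E
```

```text
board 767 [432.9 -25.3  63.8] rect [433.1 -25.9] [ 16.3 338.5] 5.5 zmax [60. 68.]
pA 142 [627.7 146.  130.9] rect [627.3 145.9] [15.  63.3] 84.9 zmax [127. 134.]
pB 155 [633.3 102.  130.5] rect [634.4 101.4] [15.7 65.4] 85.2 zmax [126. 135.]
knob 68 [615.7 -38.9 124.3] rect [617.  -39.2] [22.3 21. ] 6.9 zmax [119. 128.]
grip 99 [624.2  63.1 150.1] rect [624.4  59.9] [22.6 35.9] 81.8 zmax [144. 155.]
post 53 [638.4 221.2  86.2] rect [636.3 207.4] [48.2 28.8] 80.0 zmax [83. 89.]
base 227 [622.  140.1  55.8] rect [629.9 117.3] [228.1  90.3] 84.5 zmax [52. 60.]
housing 127 [620.8  31.9 103.1] rect [623.2  36. ] [35.3 48.1] 85.9 zmax [100. 107.]
```

```bash
cat >> h.py <<'E'
def goal(pos,phi,tilt=0,az=0):
    """delta to TCP pos; jaw axis at azimuth phi (deg, mod 180); tool x down, tilted by tilt deg toward azimuth az"""
    s=manip.read_state(); Rc=R.from_euler('xyz',s['eef_rot']); best=None
    a=np.radians(az);t=np.radians(tilt)
    for f in (phi,phi+180):
        f=np.radians(f); zt=np.array([np.cos(f),np.sin(f),0]); x=np.array([np.sin(t)*np.cos(a),np.sin(t)*np.sin(a),-np.cos(t)])
        zt=zt-x*(zt@x); zt/=np.linalg.norm(zt); Rt=R.from_matrix(np.c_[x,np.cross(zt,x),zt])
        rv=np.degrees((Rt*Rc.inv()).as_rotvec())
        print('phi',round(np.degrees(f)),'rotvec',rv.round(1))
    print('d',(np.array(pos)-s['eef_pos']).round(1),'tool',Rc.as_matrix().round(3).tolist()); st()
E
python3 -c "
from h import *
goal((629,84,220),-5)"
```

```text
phi -5 rotvec [-0. -0. 60.]
phi 175 rotvec [-1.0e-01  0.0e+00 -1.2e+02]
d [396.9 582.4  17.9] tool [[-0.0, 0.907, 0.422], [0.001, 0.422, -0.907], [-1.0, 0.0, -0.001]]
{'clock': 0.1, 'joints': [-1.202, 0.3, 1.522, -0.0, 1.321, -0.067], 'eef_pos': [232.078, -498.376, 202.145], 'eef_rot': [3.087, 1.57, 1.952], 'wrist_force': [0.039, 0.233, -0.326], 'finger_gap': 94.075}
```

Request:
{"op": "jog_arm", "data": {
  "moves": [
    [[35,40,10,0,0,8.5],[35,40,8,0,0,8.5],[35,45,0,0,0,8.5],[35,45,0,0,0,8.5],[35,45,0,0,0,8.5]]
  ],
  "gripper": -1
}}

```text
clock: 0.6
eef_pos: [388.8, -303.0, 217.7]
eef_rot: [3.112, 1.566, 2.726]
wrist_force: [0.8, 0.4, -0.7]
finger_gap: 57.5
```

Request:
{"op": "jog_arm", "data": {
  "moves": [
    [[35,50,0,0,0,8.5],[35,50,0,0,0,8.5],[40,45,0,0,0,0],[40,45,0,0,0,0],[30,45,0,0,0,0]]
  ]
}}

```text
clock: 1.1
eef_pos: [538.9, -103.3, 217.2]
eef_rot: [3.097, 1.565, 3.017]
wrist_force: [0.9, -1.7, 0.6]
finger_gap: 17.4
```

```bash
python3 -c "
from h import *
goal((629,84,220),-5)"
```

```text
phi -5 rotvec [-0.  -0.3 -0.4]
phi 175 rotvec [ 5.000e-01 -1.000e-01  1.796e+02]
d [ 90.1 187.3   2.8] tool [[-0.005, 0.079, 0.997], [0.001, 0.997, -0.079], [-1.0, 0.0, -0.005]]
{'clock': 1.1, 'joints': [-0.256, 0.289, 1.501, -0.001, 1.357, -0.176], 'eef_pos': [538.866, -103.317, 217.229], 'eef_rot': [3.097, 1.565, 3.017], 'wrist_force': [0.918, -1.681, 0.606], 'finger_gap': 17.358}
```

Request:
{"op": "jog_arm", "data": {
  "moves": [
    [[22,46,0,0,0,0],[22,46,0,0,0,0],[22,46,0,0,0,0],[20,46,0,0,0,0],[0,0,0,0,0,0]]
  ]
}}

```text
clock: 1.6
eef_pos: [623.1, 83.2, 214.5]
eef_rot: [3.089, 1.562, 3.014]
wrist_force: [-0.2, -1.5, -0.1]
finger_gap: 0.5
```

```bash
python3 - <<'E'
from h import *
goal((625,84,220),-5)
p,im,d=cam('wrist'); cv2.imwrite('pics/w1.png',cv2.resize(im,(800,600)))
W=cloud(p,d); Z=W[...,2]
print(proj(p,[[624.4,60,146],[634,101,132]])*800/512)
m=(Z>138)&(Z<165)&(abs(W[...,1]-60)<25)&(abs(W[...,0]-624)<35)
P=W[m]; print(len(P), np.percentile(P,[2,50,98],axis=0).round(1) if len(P) else '')
E
```

```text
phi -5 rotvec [-0.1 -0.5 -0.7]
phi 175 rotvec [ 8.000e-01 -1.000e-01  1.793e+02]
d [1.9 0.8 5.5] tool [[-0.009, 0.075, 0.997], [0.001, 0.997, -0.075], [-1.0, 0.0, -0.009]]
{'clock': 1.6, 'joints': [0.074, 0.476, 1.252, 0.002, 1.423, 0.148], 'eef_pos': [623.14, 83.171, 214.477], 'eef_rot': [3.089, 1.562, 3.014], 'wrist_force': [-0.194, -1.472, -0.145], 'finger_gap': 0.498}
[[409.45559918 352.76631339]
 [420.87256957 276.37233226]]
395 [[609.3  58.6 146.7]
 [630.4  69.1 152.1]
 [643.6  72.5 155. ]]
```

View pics/w1.png

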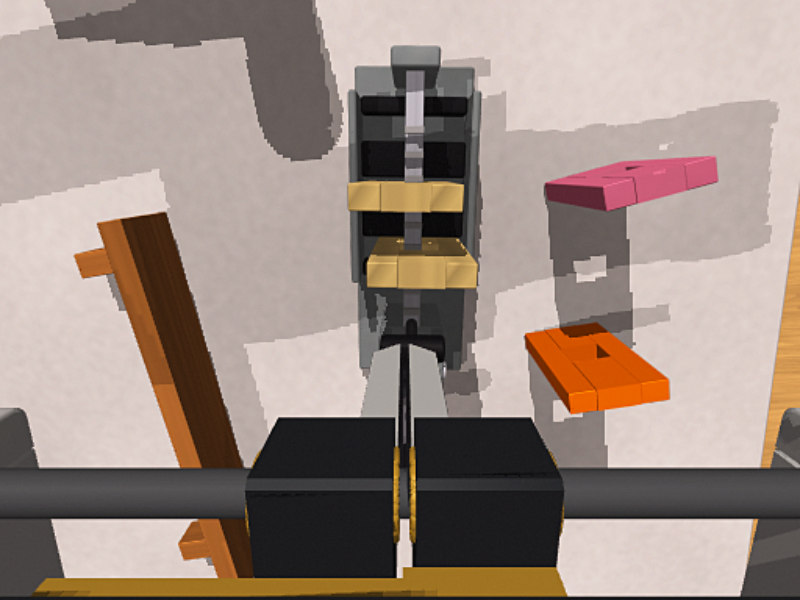

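The wrist view shows the T grip just below the fingers at (410,345), with both panels beyond it at (420,270) and (410,195). The grip centre is near y≈64 and its far edge near y≈72, so I can lower the fingers behind it.

Request:
{"op": "jog_arm", "data": {
  "moves": [
    [[2,1,-26,0,0,0],[1,0,-26,0,0,0],[0,0,0,0,0,0]]
  ]
}}

```text
clock: 1.95
eef_pos: [624.9, 79.8, 161.0]
eef_rot: [-3.06, 1.561, -3.137]
wrist_force: [-0.3, -0.7, 0.3]
finger_gap: 0.2
```

Request:
{"op": "jog_arm", "data": {
  "moves": [
    [[0,-14,0,0,0,0],[0,-14,0,0,0,0],[0,-14,0,0,0,0],[0,-14,0,0,0,0]]
  ]
}}

```text
clock: 2.35
eef_pos: [625.3, 17.7, 165.2]
eef_rot: [-2.996, 1.565, -3.075]
wrist_force: [0.4, -0.5, -1.0]
finger_gap: 0.1
```

Request:
{"op": "jog_arm", "data": {
  "moves": [
    [[0,-10,0,0,0,0],[0,0,0,0,0,0],[0,5,45,0,0,0],[0,5,40,0,0,0],[0,0,0,0,0,0]]
  ]
}}

```text
clock: 2.85
eef_pos: [624.7, 13.6, 253.7]
eef_rot: [-3.032, 1.565, -3.115]
wrist_force: [0.6, -0.0, 0.5]
finger_gap: 0.9
```

```bash
python3 - <<'E'
from h import *
p,im,d=cam('top'); W=cloud(p,d); c=im[140:230,240:400]; cv2.imwrite('pics/t2.png',cv2.resize(c,None,fx=4,fy=4,interpolation=cv2.INTER_CUBIC))
p,im,d=cam('side'); c=im[115:225,215:325]; cv2.imwrite('pics/s2.png',cv2.resize(c,None,fx=5,fy=5,interpolation=cv2.INTER_CUBIC))
st()
E
```

```text
{'clock': 2.95, 'joints': [-0.037, 0.449, 1.213, -0.001, 1.492, 0.046], 'eef_pos': [623.53, 13.275, 248.735], 'eef_rot': [-3.052, 1.558, -3.135], 'wrist_force': [-0.838, -0.883, -0.34], 'finger_gap': 0.482}
```

View pics/s2.png

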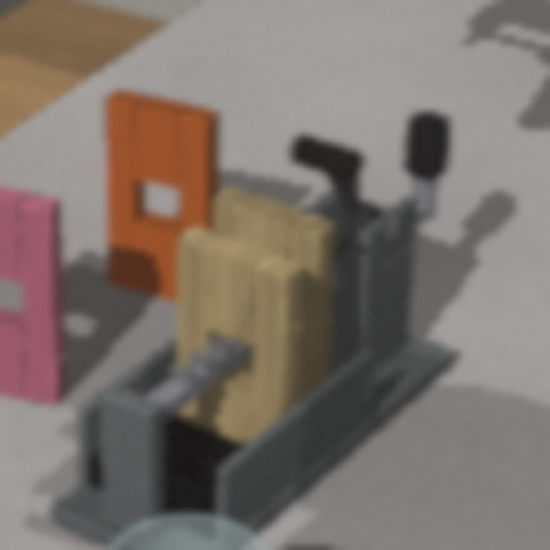

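The side crop shows the T grip at (330,155), so the pawl is still down and the fingers slid over it. I'll push again from lower down and correct the height as I go.

Request:
{"op": "jog_arm", "data": {
  "moves": [
    [[2,37,-20,0,0,0],[1,33,-20,0,0,0],[0,0,-25,0,0,0],[0,0,0,0,0,0]]
  ]
}}

```text
clock: 3.35
eef_pos: [624.4, 85.3, 175.8]
eef_rot: [-3.02, 1.551, -3.104]
wrist_force: [0.6, -0.2, -0.2]
finger_gap: 0.0
```

```bash
python3 - <<'E'
from h import *
goal((626,83.5,152),-5)
E
```

```text
phi -5 rotvec [ 0.  -1.1 -0.2]
phi 175 rotvec [1.800e+00 1.000e-01 1.798e+02]
d [  1.6  -1.8 -23.8] tool [[-0.02, 0.084, 0.996], [-0.001, 0.997, -0.084], [-1.0, -0.002, -0.019]]
{'clock': 3.35, 'joints': [0.077, 0.513, 1.288, 0.001, 1.361, 0.161], 'eef_pos': [624.387, 85.273, 175.84], 'eef_rot': [-3.02, 1.551, -3.104], 'wrist_force': [0.557, -0.185, -0.198], 'finger_gap': 0.016}
```

Request:
{"op": "jog_arm", "data": {
  "moves": [
    [[1,-1,-14,0,-1,0],[0,-1,-11,0,0,0],[0,0,0,0,0,0]]
  ]
}}

```text
clock: 3.65
eef_pos: [624.9, 82.6, 149.5]
eef_rot: [-2.859, 1.566, -2.943]
wrist_force: [0.1, -0.5, 0.0]
finger_gap: 0.4
```

Request:
{"op": "jog_arm", "data": {
  "moves": [
    [[0,-7,0,0,0,0],[0,-7,0,0,0,0],[0,-7,0,0,0,0]]
  ]
}}

```text
clock: 3.95
eef_pos: [625.7, 63.4, 155.5]
eef_rot: [1.804, 1.566, 1.722]
wrist_force: [-6.8, 7.9, 17.1]
finger_gap: 0.5
```

```bash
python3 - <<'E'
from h import *
goal((626,83.5,152),-5)
p,im,d=cam('side'); c=im[75:205,235:335]; cv2.imwrite('pics/s3.png',cv2.resize(c,None,fx=4.5,fy=4.5,interpolation=cv2.INTER_CUBIC))
E
```

```text
phi -5 rotvec [-0.3 -0.  -0.3]
phi 175 rotvec [ 1.000e-01 -4.000e-01  1.797e+02]
d [ 0.3 20.1 -3.5] tool [[-0.001, 0.083, 0.997], [0.005, 0.997, -0.083], [-1.0, 0.005, -0.001]]
{'clock': 3.95, 'joints': [0.041, 0.514, 1.333, 0.005, 1.295, 0.122], 'eef_pos': [625.73, 63.352, 155.52], 'eef_rot': [1.804, 1.566, 1.722], 'wrist_force': [-6.849, 7.943, 17.088], 'finger_gap': 0.486}
```

View pics/s3.png

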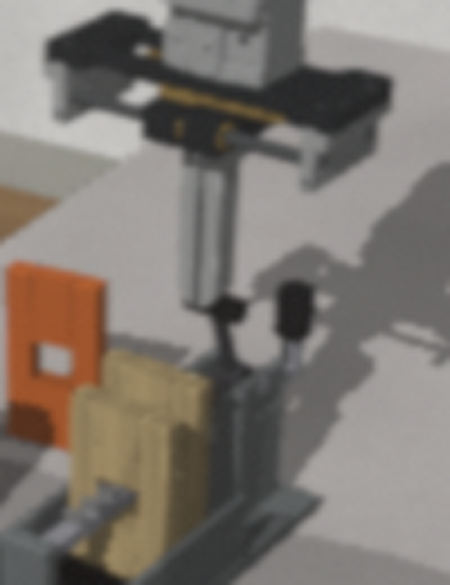

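The side crop shows the fingertips at (205,300) beside the crossbar at (230,308) with a 17 N upward load, so the push is jamming. I'll back off and grip the crossbar by its two ends, then swing it along its arc.

Request:
{"op": "jog_arm", "data": {
  "moves": [
    [[0,10,3,0,0,0],[0,6,20,0,0,0],[0,0,50,0,0,0],[0,-20,0,0,0,0],[0,0,0,0,0,0]]
  ],
  "gripper": 0.15
}}

```text
clock: 4.5
eef_pos: [626.8, 56.6, 236.8]
eef_rot: [0.791, 1.564, 0.706]
wrist_force: [0.9, 0.6, 0.2]
finger_gap: 37.0
```

```bash
python3 - <<'E'
from h import *
goal((626,64,147),-5)
p,im,d=cam('wrist'); cv2.imwrite('pics/w2.png',cv2.resize(im,(800,600)))
W=cloud(p,d); Z=W[...,2]
m=(Z>138)&(Z<175)&(abs(W[...,1]-40)<50)&(abs(W[...,0]-626)<40)&(im.max(2)<70)
P=W[m]; print(len(P), np.percentile(P,[2,50,98],axis=0).round(1) if len(P) else '')
p,im,d=cam('top');W=cloud(p,d); Z=W[...,2]
m=(Z>138)&(Z<175)&(abs(W[...,1]-40)<60)&(abs(W[...,0]-626)<40)
P=W[m]; print(len(P), np.percentile(P,[2,50,98],axis=0).round(1) if len(P) else '')
E
```

```text
phi -5 rotvec [-0.2  0.3 -0.1]
phi 175 rotvec [ -0.5  -0.4 179.9]
d [ -0.8   7.4 -89.8] tool [[0.005, 0.085, 0.996], [0.004, 0.996, -0.085], [-1.0, 0.005, 0.005]]
{'clock': 4.5, 'joints': [0.03, 0.456, 1.229, 0.004, 1.451, 0.114], 'eef_pos': [626.847, 56.569, 236.838], 'eef_rot': [0.791, 1.564, 0.706], 'wrist_force': [0.854, 0.576, 0.219], 'finger_gap': 36.981}
659 [[609.1  55.9 147.5]
 [626.1  65.2 153.5]
 [643.2  72.  155.5]]
94 [[607.3  55.3 142.8]
 [623.5  64.2 151.2]
 [643.   71.8 157.4]]
```

View pics/w2.png

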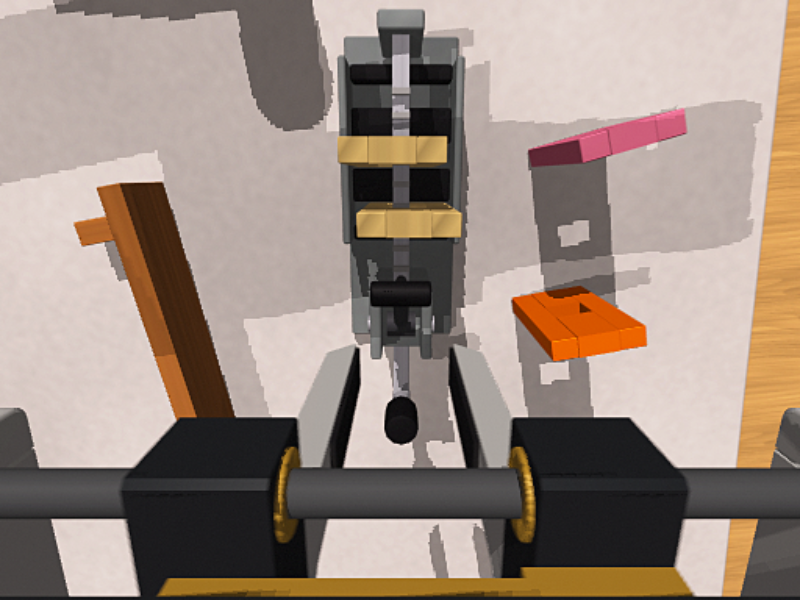

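The wrist view shows the crossbar square at (400,293), centred near (626, 64, 147), and the pawl down. I'll straddle its ends.

Request:
{"op": "jog_arm", "data": {
  "moves": [
    [[-1,8,-35,0,0,0],[0,1,-30,0,0,0],[0,0,-20,0,0,0],[0,0,0,0,0,0]]
  ],
  "gripper": 0.15
}}

```text
clock: 5.0
eef_pos: [625.2, 69.6, 148.6]
eef_rot: [0.878, 1.563, 0.795]
wrist_force: [0.3, -0.3, 1.9]
finger_gap: 54.3
```

Request:
{"op": "jog_arm", "data": {
  "moves": [
    [[0,0,-1,0,0,0],[0,0,0,0,0,0],[0,0,0,0,0,0],[0,0,0,0,0,0]]
  ],
  "gripper": -1,
  "squeeze": 10
}}

```text
clock: 5.4
eef_pos: [626.0, 70.0, 149.9]
eef_rot: [0.663, 1.562, 0.58]
wrist_force: [0.3, -3.4, -5.8]
finger_gap: 34.6
```

Request:
{"op": "jog_arm", "data": {
  "moves": [
    [[-0.6,-7,4.5,0,0,0],[-0.6,-7,3.5,0,0,0],[-0.7,-8,2.5,0,0,0],[-0.7,-8,1,0,0,0]]
  ]
}}

```text
clock: 5.8
eef_pos: [623.2, 37.6, 162.4]
eef_rot: [0.646, 1.563, 0.563]
wrist_force: [0.3, 0.4, -0.2]
finger_gap: 22.9
```

```bash
python3 - <<'E'
from h import *
st()
E
```

```text
{'clock': 5.8, 'joints': [-0.0, 0.493, 1.348, 0.005, 1.293, 0.081], 'eef_pos': [623.15, 37.583, 162.359], 'eef_rot': [0.646, 1.563, 0.563], 'wrist_force': [0.264, 0.363, -0.161], 'finger_gap': 22.888}
```

Request:
{"op": "jog_arm", "data": {
  "moves": [
    [[0,0,40,0,0,0],[1,-5,40,0,0,0],[0,0,0,0,0,0]]
  ],
  "gripper": 0.15
}}

```text
clock: 6.1
eef_pos: [623.8, 30.2, 247.4]
eef_rot: [0.617, 1.56, 0.533]
wrist_force: [-0.7, -0.9, 0.2]
finger_gap: 43.1
```

```bash
python3 - <<'E'
from h import *
st()
p,im,d=cam('wrist'); cv2.imwrite('pics/w3.png',im)
W=cloud(p,d); Z=W[...,2]
m=(Z>135)&(Z<175)&(W[...,1]>-30)&(W[...,1]<90)&(abs(W[...,0]-626)<40)&(im.max(2)<70)
P=W[m]; print(len(P), np.percentile(P,[2,50,98],axis=0).round(1) if len(P) else '')
for z in range(136,160,4):
    q=P[abs(P[:,2]-z)<2]
    if len(q): print(z,len(q),np.percentile(q,[2,98],axis=0)[:,:2].round(1).tolist())
v,u=np.where(m); v0,v1=max(v.min()-60,0),v.max()+40; print(v0,v1,u.min(),u.max())
cv2.imwrite('pics/w3c.png',cv2.resize(im[v0:v1,190:330],None,fx=4,fy=4))
E
```

```text
{'clock': 6.1, 'joints': [-0.013, 0.437, 1.232, 0.006, 1.463, 0.071], 'eef_pos': [623.769, 30.179, 247.397], 'eef_rot': [0.617, 1.56, 0.533], 'wrist_force': [-0.685, -0.878, 0.203], 'finger_gap': 43.121}
644 [[607.8  45.5 154.1]
 [624.9  54.5 159.3]
 [641.9  61.5 161.3]]
136 3 [[622.8, 41.3], [624.7, 41.5]]
152 7 [[617.3, 59.9], [637.3, 61.5]]
156 170 [[608.0, 45.2], [642.3, 61.8]]
102 219 237 276
```

View pics/w3c.png

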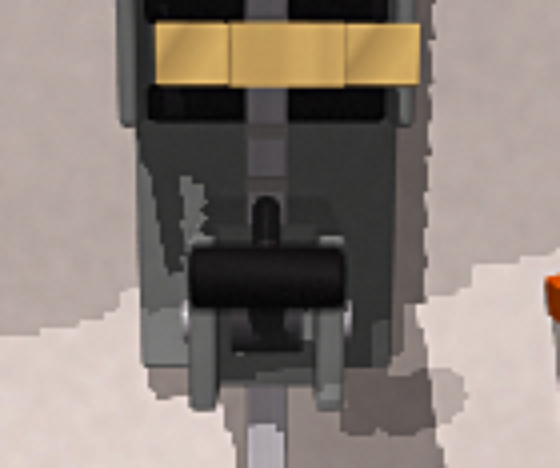

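The crossbar now sits at y≈54, z≈153, so the pawl partly lifted before the off-centre grip slipped. I'll regrip centred and harder.

Request:
{"op": "jog_arm", "data": {
  "moves": [
    [[1,10,-10,0,0,0],[1,0,0,0,0,0],[0,0,0,0,0,0],[0,0,0,0,0,0]]
  ]
}}

```text
clock: 6.55
eef_pos: [624.3, 41.6, 230.5]
eef_rot: [1.347, 1.564, 1.264]
wrist_force: [-0.0, 0.2, -0.4]
finger_gap: 53.8
```

```bash
cat >> h.py <<'E'
def grip():
    p,im,d=cam('wrist'); W=cloud(p,d); Z=W[...,2]
    m=(Z>130)&(Z<175)&(W[...,1]>-40)&(W[...,1]<90)&(abs(W[...,0]-626)<40)&(im.max(2)<70)
    P=W[m]; print('grip',len(P), np.percentile(P,[2,50,98],axis=0).round(1).tolist() if len(P) else '')
E
python3 - <<'E'
from h import *
grip(); st()
E
```

```text
grip 730 [[609.1, 49.1, 133.0], [625.9, 64.7, 153.2], [642.9, 72.0, 155.7]]
{'clock': 6.6, 'joints': [0.005, 0.453, 1.248, 0.006, 1.439, 0.088], 'eef_pos': [624.285, 41.506, 230.591], 'eef_rot': [1.339, 1.564, 1.255], 'wrist_force': [0.334, -0.806, -0.043], 'finger_gap': 54.111}
```

Request:
{"op": "jog_arm", "data": {
  "moves": [
    [[0.5,11,-28,0,0,0],[0.5,11,-28,0,0,0],[0,0,-24,0,0,0],[0,0,0,0,0,0]]
  ]
}}

```text
clock: 7.0
eef_pos: [625.1, 64.0, 148.0]
eef_rot: [1.239, 1.564, 1.155]
wrist_force: [0.1, -0.5, -0.2]
finger_gap: 54.3
```

Request:
{"op": "jog_arm", "data": {
  "moves": [
    [[0,0,0,0,0,0],[0,0,0,0,0,0],[0,0,0,0,0,0],[0,0,0,0,0,0]]
  ],
  "gripper": -1,
  "squeeze": 20
}}

```text
clock: 7.4
eef_pos: [626.2, 63.5, 152.0]
eef_rot: [0.864, 1.562, 0.78]
wrist_force: [-0.4, -0.2, -0.4]
finger_gap: 25.2
```

Request:
{"op": "jog_arm", "data": {
  "moves": [
    [[-0.4,-5,3,0,0,0],[-0.4,-5,3,0,0,0]]
  ]
}}

```text
clock: 7.6
eef_pos: [625.7, 53.2, 159.3]
eef_rot: [0.754, 1.561, 0.67]
wrist_force: [0.4, -0.5, 0.9]
finger_gap: 9.7
```

```bash
python3 - <<'E'
from h import *
print(manip.tcp_to_tips); st()
p,im,d=cam('side'); s=manip.read_state(); T=s['eef_pos']
for n,X in (('tips at s3',(625.7,63.4,136.5)),('grip',(626,64,147))): print(n,(proj(p,X)[0]-[235,75])*4.5)
q=proj(p,[T+np.array([0,0,-19]),T])
print(T,q)
a=q[0].astype(int)
c=im[a[1]-50:a[1]+30,a[0]-40:a[0]+40].copy()
c=cv2.resize(c,None,fx=6,fy=6,interpolation=cv2.INTER_CUBIC); cv2.circle(c,(240,300),4,(0,0,255),1)
cv2.imwrite('pics/s4.png',c)
E
```

```text
19.0
{'clock': 7.6, 'joints': [0.024, 0.504, 1.34, 0.006, 1.29, 0.106], 'eef_pos': [625.746, 53.215, 159.327], 'eef_rot': [0.754, 1.561, 0.67], 'wrist_force': [0.381, -0.496, 0.855], 'finger_gap': 9.747}
tips at s3 [203.21761891 334.02232248]
grip [202.99401254 317.66792133]
[625.9109297   52.52611564 159.89592518] [[282.16574985 145.95775776]
 [282.48758911 139.23661485]]
```

View pics/s4.png

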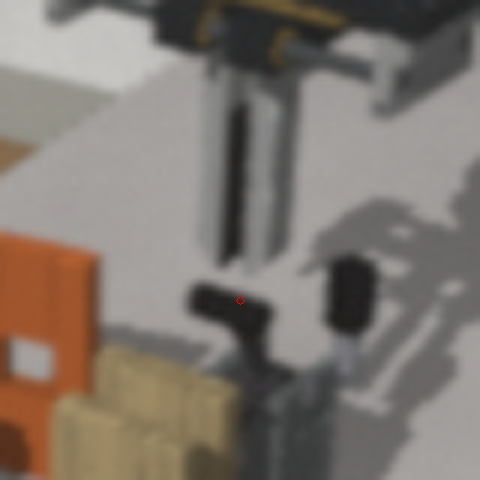

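The side crop shows the fingertips at (245,265), while the reported pose predicts (240,300). So the real tips are about 19 mm higher than stated, roughly at the reported TCP, which explains the three misses. The crossbar itself projects where it was measured. I'll work 19 mm lower from here.

Request:
{"op": "jog_arm", "data": {
  "moves": [
    [[0,6,15,0,0,0],[0,5,0,0,0,0],[0,0,0,0,0,0],[0,0,0,0,0,0]]
  ],
  "gripper": 0.15
}}

```text
clock: 8.05
eef_pos: [626.0, 62.6, 175.1]
eef_rot: [0.672, 1.56, 0.586]
wrist_force: [-0.3, 0.3, 0.1]
finger_gap: 33.9
```

Request:
{"op": "jog_arm", "data": {
  "moves": [
    [[0,0,0,0,0,0],[0,0,-20,0,0,0],[0,0,-12,0,0,0],[0,0,0,0,0,0]]
  ]
}}

```text
clock: 8.45
eef_pos: [625.5, 62.2, 140.6]
eef_rot: [0.75, 1.561, 0.664]
wrist_force: [0.3, -0.3, -0.3]
finger_gap: 54.0
```

Request:
{"op": "jog_arm", "data": {
  "moves": [
    [[0,2,-9,0,0,0],[0,0,0,0,0,0]]
  ]
}}

```text
clock: 8.65
eef_pos: [625.6, 64.3, 131.2]
eef_rot: [0.763, 1.561, 0.677]
wrist_force: [0.3, 0.3, -0.7]
finger_gap: 54.2
```

Request:
{"op": "jog_arm", "data": {
  "moves": [
    [[0,0,0,0,0,0],[0,0,0,0,0,0],[0,0,0,0,0,0],[0,0,0,0,0,0]]
  ],
  "gripper": -1,
  "squeeze": 15
}}

```text
clock: 9.05
eef_pos: [625.8, 64.3, 132.3]
eef_rot: [0.712, 1.561, 0.626]
wrist_force: [-0.4, -0.9, -3.4]
finger_gap: 35.5
```

Gripped at 35.5 mm. Now the arc.

Request:
{"op": "jog_arm", "data": {
  "moves": [
    [[-0.6,-7,4,0,0,0],[-0.6,-7,3,0,0,0],[-0.7,-8,2,0,0,0],[-0.7,-8,1,0,0,0]]
  ]
}}

```text
clock: 9.45
eef_pos: [623.0, 33.1, 143.3]
eef_rot: [0.784, 1.56, 0.699]
wrist_force: [-0.2, 1.6, -1.9]
finger_gap: 35.5
```

Request:
{"op": "jog_arm", "data": {
  "moves": [
    [[-0.7,-8,-0.5,0,0,0],[-0.7,-8,-1.5,0,0,0],[-0.7,-8,-2,0,0,0],[-0.5,-6,-2.5,0,0,0],[-0.3,-4,-2,0,0,0]]
  ]
}}

```text
clock: 9.95
eef_pos: [619.7, -5.2, 135.0]
eef_rot: [0.742, 1.559, 0.655]
wrist_force: [-1.2, 2.6, 0.5]
finger_gap: 35.4
```

Request:
{"op": "jog_arm", "data": {
  "moves": [
    [[0,0,0,0,0,0],[0,0,0,0,0,0],[0,2,35,0,0,0],[0,2,45,0,0,0],[0,0,10,0,0,0]]
  ],
  "gripper": 0.15
}}

```text
clock: 10.45
eef_pos: [618.6, -1.7, 225.1]
eef_rot: [0.986, 1.563, 0.899]
wrist_force: [0.4, -0.4, 0.2]
finger_gap: 53.9
```

```bash
python3 - <<'E'
from h import *
st()
p,im,d=cam('top'); W=cloud(p,d); Z=W[...,2]
p2,i2,d2=cam('side'); c=np.hstack([cv2.resize(im[140:230,250:400],(600,360)),]); cv2.imwrite('pics/t5.png',c)
cv2.imwrite('pics/s5.png',cv2.resize(i2[75:205,225:335],None,fx=4.5,fy=4.5,interpolation=cv2.INTER_CUBIC))
print(proj(p2,[manip.read_state()['eef_pos']])[0])
E
```

```text
{'clock': 10.45, 'joints': [-0.065, 0.438, 1.282, 0.006, 1.417, 0.021], 'eef_pos': [618.621, -1.699, 225.104], 'eef_rot': [0.986, 1.563, 0.899], 'wrist_force': [0.386, -0.371, 0.225], 'finger_gap': 53.924}
[296.39272    109.60458134]
```

View pics/s5.png

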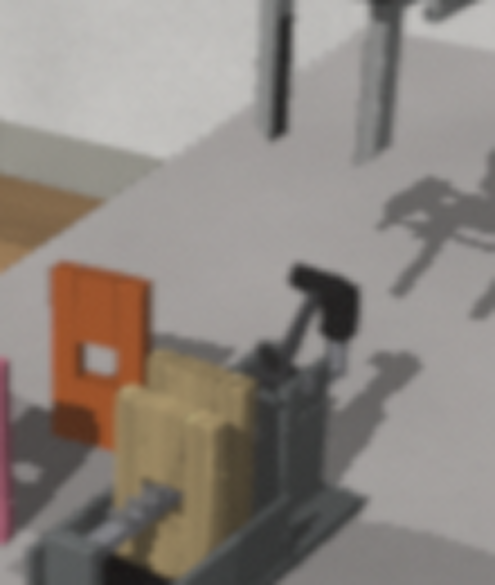

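The pawl's T grip at (315,280) is laid over next to the knob at (340,305). I'll now take the knob.

Request:
{"op": "jog_arm", "data": {
  "moves": [
    [[-1,-20,-20,0,0,0],[0,-20,-20,0,0,0],[0,0,-40,0,0,0],[0,0,-40,0,0,0],[0,0,0,0,0,0]]
  ]
}}

```text
clock: 11.05
eef_pos: [613.8, -42.6, 91.1]
eef_rot: [2.282, 1.563, 2.197]
wrist_force: [-0.0, -0.1, 0.2]
finger_gap: 54.1
```

```bash
python3 - <<'E'
from h import *
goal((616.5,-41,94),-5)
E
```

```text
phi -5 rotvec [-0.4 -0.3 -0.1]
phi 175 rotvec [  0.4  -0.6 179.9]
d [2.7 1.6 2.9] tool [[-0.005, 0.086, 0.996], [0.007, 0.996, -0.086], [-1.0, 0.006, -0.005]]
{'clock': 11.05, 'joints': [-0.131, 0.552, 1.433, 0.006, 1.162, -0.048], 'eef_pos': [613.766, -42.569, 91.144], 'eef_rot': [2.282, 1.563, 2.197], 'wrist_force': [-0.015, -0.139, 0.159], 'finger_gap': 54.109}
```

Request:
{"op": "jog_arm", "data": {
  "moves": [
    [[2.5,1.5,2,0,0,0],[0,0,0,0,0,0],[0,0,0,0,0,0],[0,0,0,0,0,0],[0,0,0,0,0,0]]
  ],
  "gripper": -1,
  "squeeze": 30
}}

```text
clock: 11.55
eef_pos: [616.6, -40.4, 97.1]
eef_rot: [2.292, 1.563, 2.208]
wrist_force: [-8.4, -1.1, -11.8]
finger_gap: 23.1
```

Request:
{"op": "jog_arm", "data": {
  "moves": [
    [[-1.7,-20,0,0,0,0],[-1.7,-20,0,0,0,0],[-1.7,-20,0,0,0,0]]
  ]
}}

```text
clock: 11.85
eef_pos: [611.5, -98.5, 97.1]
eef_rot: [2.134, 1.562, 2.053]
wrist_force: [3.0, 3.3, -8.2]
finger_gap: 23.4
```

Request:
{"op": "jog_arm", "data": {
  "moves": [
    [[-1.7,-20,0,0,0,0],[-1.7,-20,0,0,0,0],[-1.7,-20,0,0,0,0],[-1.5,-14,0,0,0,0]]
  ]
}}

```text
clock: 12.25
eef_pos: [604.9, -174.3, 97.0]
eef_rot: [1.917, 1.561, 1.836]
wrist_force: [6.5, 0.8, -8.4]
finger_gap: 23.3
```

Request:
{"op": "jog_arm", "data": {
  "moves": [
    [[-0.5,-5,0,0,0,0],[0,-2,0,0,0,0]]
  ]
}}

```text
clock: 12.45
eef_pos: [604.4, -182.1, 96.9]
eef_rot: [1.858, 1.559, 1.776]
wrist_force: [0.9, 15.3, -5.3]
finger_gap: 23.1
```

Request:
{"op": "jog_arm", "data": {
  "moves": [
    [[0,0,0,0,0,0],[0,0,0,0,0,0],[0,0,45,0,0,0],[0,0,45,0,0,8.5],[0,20,10,0,0,8.5]]
  ],
  "gripper": 0.15
}}

```text
clock: 12.95
eef_pos: [603.4, -161.8, 201.1]
eef_rot: [2.208, 1.561, 2.429]
wrist_force: [-0.4, 0.5, -0.5]
finger_gap: 54.2
```

Request:
{"op": "jog_arm", "data": {
  "moves": [
    [[3,35,0,0,0,8.5],[3,35,0,0,0,8.5],[3,35,0,0,0,8.5],[3,35,0,0,0,8.5],[3,35,0,0,0,8.5]]
  ],
  "gripper": -0.23
}}

```text
clock: 13.45
eef_pos: [619.2, 18.1, 208.8]
eef_rot: [-1.429, 1.57, -0.455]
wrist_force: [0.5, -1.2, -0.3]
finger_gap: 36.0
```

Request:
{"op": "jog_arm", "data": {
  "moves": [
    [[3,20,0,0,0,8.5],[3,20,0,0,0,8.5],[3,20,0,0,0,8.5],[0,0,0,0,0,0]]
  ]
}}

```text
clock: 13.85
eef_pos: [628.2, 86.2, 212.2]
eef_rot: [-1.468, 1.566, -0.038]
wrist_force: [-0.5, -0.7, 0.9]
finger_gap: 36.6
```

```bash
python3 - <<'E'
from h import *
goal((633.5,102,97),85)
p,im,d=cam('wrist'); cv2.imwrite('pics/w6.png',cv2.resize(im,(800,600)))
W=cloud(p,d); Z=W[...,2]; hsv=cv2.cvtColor(im,cv2.COLOR_BGR2HSV)
m=((abs(Z-132)<5)&(abs(W[...,0]-630)<45)&(W[...,1]>80)&(W[...,1]<215)&(hsv[...,1]>60)).astype(np.uint8)
n,l,s,c=cv2.connectedComponentsWithStats(m)
for i in range(1,n):
    if s[i,4]>80:
        P=W[l==i]; r=cv2.minAreaRect(P[:,:2].astype(np.float32)); print(s[i,4],np.round(r[0],1),np.round(r[1],1),round(r[2],1),P[:,2].mean().round(1))
E
```

```text
phi 85 rotvec [0.  0.3 3.1]
phi 265 rotvec [   0.4   -0.  -176.9]
d [   5.3   15.8 -115.2] tool [[0.005, -0.99, 0.141], [-0.0, 0.141, 0.99], [-1.0, -0.005, 0.001]]
{'clock': 13.85, 'joints': [0.079, 0.481, 1.249, -0.001, 1.406, -1.351], 'eef_pos': [628.228, 86.23, 212.164], 'eef_rot': [-1.468, 1.566, -0.038], 'wrist_force': [-0.514, -0.727, 0.879], 'finger_gap': 36.579}
1222 [628.1 146.5] [15.4 63.9] 85.0 132.5
1114 [634.5 102.2] [15.  64.6] 85.1 132.7
```

View pics/w6.png

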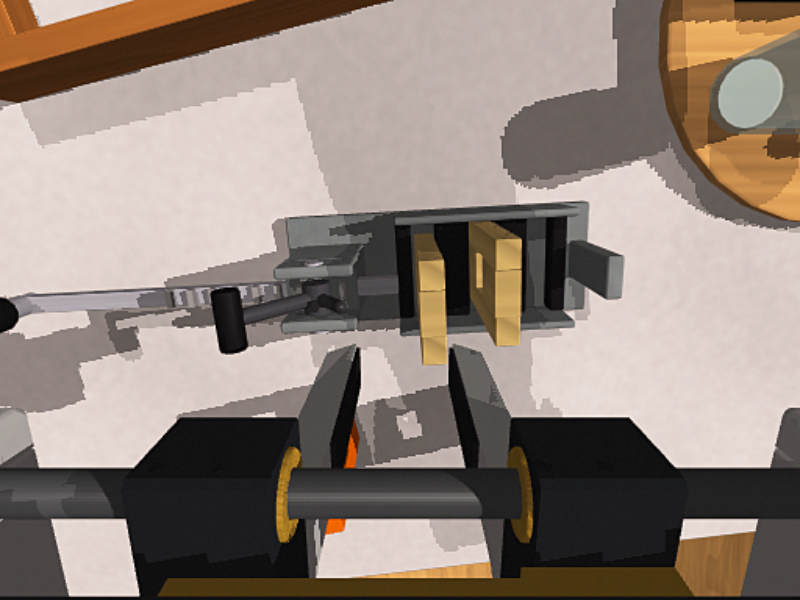

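The wrist view shows the bar drawn out, its tip at (400,285) clear of the panels at (430,300) and (495,285), and the pawl laid over. The panel tops measure (634.5,102.2) and (628.1,146.5).

Request:
{"op": "jog_arm", "data": {
  "moves": [
    [[5,15,0,0,0,3],[1,1,-25,0,0,0],[0,0,0,0,0,0]]
  ]
}}

```text
clock: 14.2
eef_pos: [635.0, 101.1, 188.0]
eef_rot: [-1.554, 1.564, -0.079]
wrist_force: [0.4, -0.1, -0.5]
finger_gap: 36.3
```

```bash
python3 - <<'E'
from h import *
goal((634.5,102.2,97),85)
E
```

```text
phi 85 rotvec [0.  0.4 0.5]
phi 265 rotvec [   0.6   -0.  -179.5]
d [ -0.5   1.1 -91. ] tool [[0.007, -0.995, 0.096], [-0.001, 0.096, 0.995], [-1.0, -0.007, 0.0]]
{'clock': 14.2, 'joints': [0.101, 0.517, 1.253, -0.001, 1.365, -1.373], 'eef_pos': [635.03, 101.098, 188.041], 'eef_rot': [-1.554, 1.564, -0.079], 'wrist_force': [0.433, -0.051, -0.546], 'finger_gap': 36.315}
```

Request:
{"op": "jog_arm", "data": {
  "moves": [
    [[0,1,-35,0,0,0],[0,0,-35,0,0,0],[0,0,-17,0,0,0],[0,0,0,0,0,0]]
  ]
}}

```text
clock: 14.6
eef_pos: [637.0, 101.6, 103.4]
eef_rot: [-1.492, 1.558, -0.021]
wrist_force: [0.7, 0.3, -0.2]
finger_gap: 36.4
```

Request:
{"op": "jog_arm", "data": {
  "moves": [
    [[0,0,0,0,0,0],[0,0,0,0,0,0],[0,0,0,0,0,0],[0,0,0,0,0,0]]
  ],
  "gripper": -1,
  "squeeze": 25
}}

```text
clock: 15.0
eef_pos: [639.1, 101.4, 108.9]
eef_rot: [-1.458, 1.552, 0.013]
wrist_force: [-0.1, -0.1, -0.3]
finger_gap: 15.1
```

Request:
{"op": "jog_arm", "data": {
  "moves": [
    [[0,0,0,0,0,0],[-2,0,-5,0,1,0],[-2,0,-10,0,0,0]]
  ],
  "gripper": -0.35
}}

```text
clock: 15.3
eef_pos: [636.0, 101.5, 95.7]
eef_rot: [-1.29, 1.567, 0.18]
wrist_force: [-0.3, 0.6, 0.5]
finger_gap: 30.1
```

Request:
{"op": "jog_arm", "data": {
  "moves": [
    [[-0.5,0,-2,0,0.3,0],[-0.5,0,-2,0,0,0],[0,0,-1,0,0,0],[0,0,0,0,0,0]]
  ],
  "gripper": -1,
  "squeeze": 25
}}

```text
clock: 15.7
eef_pos: [634.1, 101.7, 88.5]
eef_rot: [1.481, 1.566, 2.951]
wrist_force: [-0.3, -1.3, 0.8]
finger_gap: 14.8
```

```bash
python3 - <<'E'
from h import *
goal((634.5,102.2,97),85)
E
```

```text
phi 85 rotvec [-0.  -0.3  0.8]
phi 265 rotvec [-4.000e-01  1.000e-01 -1.792e+02]
d [0.4 0.5 8.5] tool [[-0.005, -0.995, 0.1], [0.001, 0.1, 0.995], [-1.0, 0.005, 0.0]]
{'clock': 15.7, 'joints': [0.101, 0.611, 1.347, 0.001, 1.188, -1.369], 'eef_pos': [634.065, 101.721, 88.548], 'eef_rot': [1.481, 1.566, 2.951], 'wrist_force': [-0.285, -1.317, 0.764], 'finger_gap': 14.796}
```

Request:
{"op": "jog_arm", "data": {
  "moves": [
    [[0,0,20,0,0,0],[0,0,40,0,0,0],[0,0,40,0,0,0],[0,0,10,0,0,0]]
  ]
}}

```text
clock: 16.1
eef_pos: [631.9, 101.4, 198.4]
eef_rot: [1.668, 1.559, 3.138]
wrist_force: [0.0, -0.3, -0.5]
finger_gap: 15.0
```

```bash
python3 - <<'E'
from h import *
goal((500,-80,180),5.5)
E
```

```text
phi 6 rotvec [ -0.5  -0.5 -78.7]
phi 186 rotvec [  0.6  -0.5 101.3]
d [-131.9 -181.4  -18.4] tool [[-0.011, -0.995, 0.1], [0.0, 0.1, 0.995], [-1.0, 0.011, -0.001]]
{'clock': 16.1, 'joints': [0.101, 0.514, 1.233, 0.001, 1.406, -1.369], 'eef_pos': [631.905, 101.426, 198.433], 'eef_rot': [1.668, 1.559, 3.138], 'wrist_force': [0.014, -0.335, -0.518], 'finger_gap': 14.978}
```

Request:
{"op": "jog_arm", "data": {
  "moves": [
    [[-14,-19,-1,0,0,-8],[-14,-19,-1,0,0,-8],[-14,-19,-1,0,0,-8],[-14,-19,-1,0,0,-8],[-14,-19,-1,0,0,-8]]
  ]
}}

```text
clock: 16.6
eef_pos: [561.4, 8.0, 191.5]
eef_rot: [1.068, 1.559, 1.821]
wrist_force: [1.5, 2.2, 3.1]
finger_gap: 27.5
```

Request:
{"op": "jog_arm", "data": {
  "moves": [
    [[-14,-19,-2,0,0,-8],[-14,-19,-2,0,0,-8],[-14,-19,-2,0,0,-8],[-14,-19,-2,0,0,-8],[-14,-19,-2,0,0,-7]]
  ]
}}

```text
clock: 17.1
eef_pos: [487.4, -89.8, 177.1]
eef_rot: [1.238, 1.558, 1.281]
wrist_force: [0.2, -0.4, -0.4]
finger_gap: 0.7
```

```bash
python3 - <<'E'
from h import *
goal((480,-81.5,130),5.5,15,5.5)
E
```

```text
phi 6 rotvec [  0.4 -14.8   2.9]
phi 186 rotvec [  23.3    2.7 -175.3]
d [ -7.4   8.3 -47.1] tool [[0.004, -0.043, 0.999], [0.012, 0.999, 0.043], [-1.0, 0.012, 0.004]]
{'clock': 17.1, 'joints': [-0.263, 0.202, 1.706, 0.013, 1.234, -0.31], 'eef_pos': [487.373, -89.809, 177.106], 'eef_rot': [1.238, 1.558, 1.281], 'wrist_force': [0.182, -0.374, -0.424], 'finger_gap': 0.74}
```

The grip slackened in transit (27.5 mm, then 0.7) and the panel was dropped. I'll look for it.

```bash
python3 - <<'E'
from h import *
p,im,d=cam('top'); np.savez('t7.npz',im=im,d=d)
cv2.imwrite('pics/t7.png',cv2.resize(im[120:300,250:450],(800,720))[:600])
p,im,d=cam('side'); cv2.imwrite('pics/s7.png',im)
W=np.load('t7.npz'); 
E
```

```text
(no output)
```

View pics/t7.png

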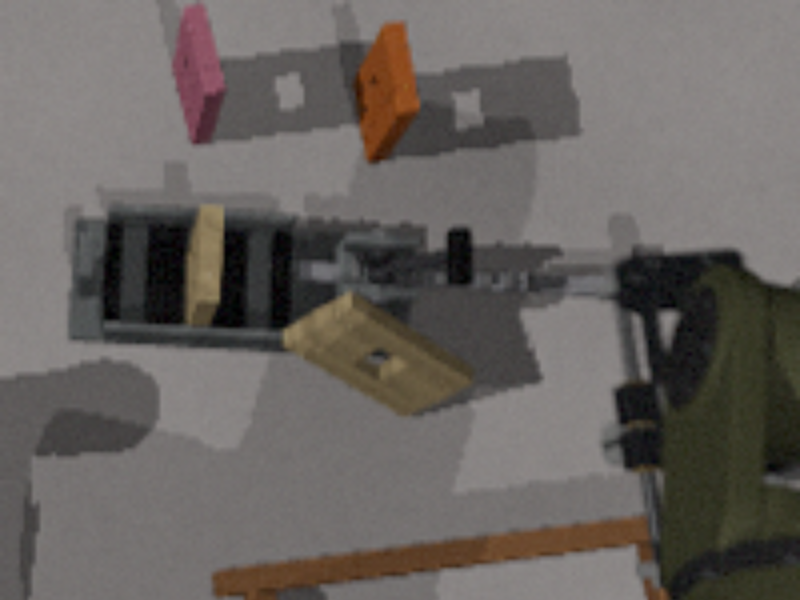

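The top crop shows the dropped panel at (378,355), tilted with one end against the rack's near side. I'll measure its pose from the depth.

```bash
cat >> h.py <<'E'
def plyw(W,im,box):
    hsv=cv2.cvtColor(im,cv2.COLOR_BGR2HSV)
    m=((hsv[...,0]>14)&(hsv[...,0]<32)&(hsv[...,1]>50)&(hsv[...,2]>60)&(W[...,0]>box[0])&(W[...,0]<box[1])&(W[...,1]>box[2])&(W[...,1]<box[3])&(W[...,2]>2)&(W[...,2]<150)).astype(np.uint8)
    n,l,s,c=cv2.connectedComponentsWithStats(m); 
    return [W[l==i] for i in range(1,n) if s[i,4]>60]
E
python3 - <<'E'
from h import *
z=np.load('t7.npz'); p=manip.camera_params('top'); W=cloud(p,z['d'])
for P in plyw(W,z['im'],(480,690,-60,200)):
    print(len(P),np.percentile(P,[1,50,99],axis=0).round(1).tolist())
    if P[:,1].mean()<90:
        c=np.median(P,axis=0); u,s,v=np.linalg.svd(P-P.mean(0),full_matrices=False); n=v[2]*np.sign(v[2][2])
        k=abs((P-P.mean(0))@n)<4; P=P[k]; u,s,v=np.linalg.svd(P-P.mean(0),full_matrices=False); n=v[2]*np.sign(v[2][2])
        r=cv2.minAreaRect(((P-P.mean(0))@v[:2].T).astype(np.float32)); cen=P.mean(0)+np.array(r[0])@v[:2]
        b=cv2.boxPoints(r)@v[:2]+P.mean(0)
        print('n',n.round(3),'cen',cen.round(1),'size',np.round(r[1],1),'resid',s[2]/len(P)**.5); print(b.round(1))
E
```

```text
247 [[595.8, 137.8, 9.7], [623.8, 149.7, 128.9], [661.8, 155.7, 135.3]]
769 [[536.5, -32.4, 9.1], [568.1, 30.7, 66.2], [599.2, 89.3, 111.0]]
n [-0.892  0.144  0.428] cen [563.5  27.7  60.7] size [122.   66.7] resid 1.6525668752074685
[[594.7  53.5 117.2]
 [577.9  95.3  68. ]
 [532.2   1.9   4.2]
 [549.  -39.9  53.4]]
```

Request:
{"op": "jog_arm", "data": {
  "moves": [
    [[0,0,5,0,0,0],[0,0,5,0,0,0],[0,0,5,0,0,0],[0,0,5,0,0,0],[0,0,0,0,0,0]]
  ],
  "gripper": 0.9
}}

```text
clock: 17.7
eef_pos: [488.0, -88.9, 198.2]
eef_rot: [1.294, 1.558, 1.345]
wrist_force: [-0.6, -0.1, 0.2]
finger_gap: 36.7
```

```bash
cat >> h.py <<'E'
def panel_top(box,n='top',f=None):
    p,im,d=cam(n); W=cloud(p,d)
    if f: cv2.imwrite('pics/'+f,im)
    for P in plyw(W,im,box):
        print(len(P),np.percentile(P,[1,50,99],axis=0).round(1).tolist())
        if len(P)<300: continue
        u,s,v=np.linalg.svd(P-P.mean(0),full_matrices=False); nn=v[2]
        k=abs((P-P.mean(0))@nn)<4; P=P[k]; u,s,v=np.linalg.svd(P-P.mean(0),full_matrices=False); nn=v[2]*np.sign(v[2][2])
        r=cv2.minAreaRect(((P-P.mean(0))@v[:2].T).astype(np.float32)); cen=P.mean(0)+np.array(r[0])@v[:2]
        print('n',nn.round(3),'cen',cen.round(1),'size',np.round(r[1],1)); print((cv2.boxPoints(r)@v[:2]+P.mean(0)).round(1).tolist())
E
python3 - <<'E'
from h import *
panel_top((480,690,-80,130)); st()
E
```

```text
771 [[536.5, -33.8, 8.8], [568.1, 29.5, 67.0], [599.2, 89.6, 111.4]]
n [-0.89   0.135  0.435] cen [563.1  27.7  60. ] size [123.4  67.2]
[[594.9, 53.5, 117.0], [577.3, 96.0, 68.0], [531.3, 1.8, 3.0], [548.8, -40.7, 52.0]]
{'clock': 17.75, 'joints': [-0.261, 0.183, 1.677, 0.013, 1.282, -0.316], 'eef_pos': [487.876, -88.904, 197.881], 'eef_rot': [1.331, 1.558, 1.382], 'wrist_force': [-0.243, -0.048, 0.77], 'finger_gap': 40.818}
```

The panel has settled, wedged on one corner and leaning on the housing. I'll grip it across its thickness near the upper short edge with a tilted tool, so I'm computing that pose.

```bash
cat >> h.py <<'E'
def goalM(pos,x,zt):
    s=manip.read_state(); Rc=R.from_euler('xyz',s['eef_rot']); x=np.array(x)/np.linalg.norm(x)
    zt=np.array(zt)-x*(np.array(zt)@x); zt/=np.linalg.norm(zt)
    for q in (zt,-zt): print('rotvec',np.degrees((R.from_matrix(np.c_[x,np.cross(q,x),q])*Rc.inv()).as_rotvec()).round(1))
    print('d',(np.array(pos)-s['eef_pos']).round(1),'tgt',np.round(pos,1),'tool',Rc.as_matrix().round(3).tolist()); st()
E
cat > pg.py <<'E'
from h import *
A,B,C,D=np.array([[594.9,53.5,117.0],[577.3,96.0,68.0],[531.3,1.8,3.0],[548.8,-40.7,52.0]])
l=(B-C+A-D); l/=np.linalg.norm(l); w=(A-B+D-C); w/=np.linalg.norm(w); n=np.array([-.89,.135,.435]); 
def G(beta,s,ins,back):
    b=np.radians(beta); a=np.cos(b)*l+np.sin(b)*w
    e=A-s*w-7.5*n; tip=e-ins*a
    return tip+back*a,-a,n
E
python3 - <<'E'
from pg import *
for s in (25,30,35): print(s,G(38,s,17,0))
goalM(*G(38,30,17,70))
E
```

```text
25 (array([587.3114989 ,  64.69019464,  80.81674983]), array([-0.45494462, -0.21231446, -0.86414104]), array([-0.89 ,  0.135,  0.435]))
30 (array([586.00561038,  67.85260274,  77.17067932]), array([-0.45494462, -0.21231446, -0.86414104]), array([-0.89 ,  0.135,  0.435]))
35 (array([584.69972186,  71.01501084,  73.5246088 ]), array([-0.45494462, -0.21231446, -0.86414104]), array([-0.89 ,  0.135,  0.435]))
rotvec [ 39.1  20.7 166.5]
rotvec [-15.3  26.6  -7.5]
d [130.  171.6 -60.2] tgt [617.9  82.7 137.7] tool [[0.002, -0.051, 0.999], [0.012, 0.999, 0.051], [-1.0, 0.012, 0.003]]
{'clock': 17.75, 'joints': [-0.261, 0.183, 1.677, 0.013, 1.282, -0.316], 'eef_pos': [487.876, -88.904, 197.881], 'eef_rot': [1.331, 1.558, 1.382], 'wrist_force': [-0.243, -0.048, 0.77], 'finger_gap': 40.818}
```

Request:
{"op": "jog_arm", "data": {
  "moves": [
    [[30,40,2,-3.9,6.7,-1.9],[30,40,2,-3.9,6.7,-1.9],[30,40,0,-3.9,6.7,-1.9],[30,40,0,-3.9,6.7,-1.9],[10,10,0,0,0,0]]
  ],
  "gripper": -0.3
}}

```text
clock: 18.25
eef_pos: [604.0, 62.9, 199.7]
eef_rot: [-2.614, 1.077, -2.696]
wrist_force: [-0.2, 0.7, -1.1]
finger_gap: 32.9
```

```bash
python3 - <<'E'
from pg import *
goalM(*G(38,30,17,70))
p,im,d=cam('side'); s=manip.read_state(); T=np.array(s['eef_pos']); X=R.from_euler('xyz',s['eef_rot']).as_matrix()
q=proj(p,[T,T+19*X[:,0],T+19*X[:,0]+[0,0,19]]); print(q)
o=q[0].astype(int)-[50,60]; c=cv2.resize(im[o[1]:o[1]+120,o[0]:o[0]+100],None,fx=5,fy=5,interpolation=cv2.INTER_CUBIC)
for k,col in zip(q,((0,0,255),(255,0,0),(0,255,0))): cv2.circle(c,tuple(((k-o)*5).astype(int)),4,col,2)
cv2.imwrite('pics/s8.png',c)
E
```

```text
rotvec [ 79.4  37.5 157. ]
rotvec [-0.6  1.7 -0.2]
d [ 13.9  19.9 -62. ] tgt [617.9  82.7 137.7] tool [[-0.428, 0.028, 0.903], [-0.204, 0.971, -0.127], [-0.88, -0.239, -0.41]]
{'clock': 18.25, 'joints': [0.113, 0.752, 0.931, -0.166, 1.925, 0.175], 'eef_pos': [603.978, 62.855, 199.691], 'eef_rot': [-2.614, 1.077, -2.696], 'wrist_force': [-0.191, 0.658, -1.125], 'finger_gap': 32.907}
[[288.90125773 128.10899248]
 [292.20728145 134.52434209]
 [292.63950852 127.43618824]]
```

View pics/s8.png

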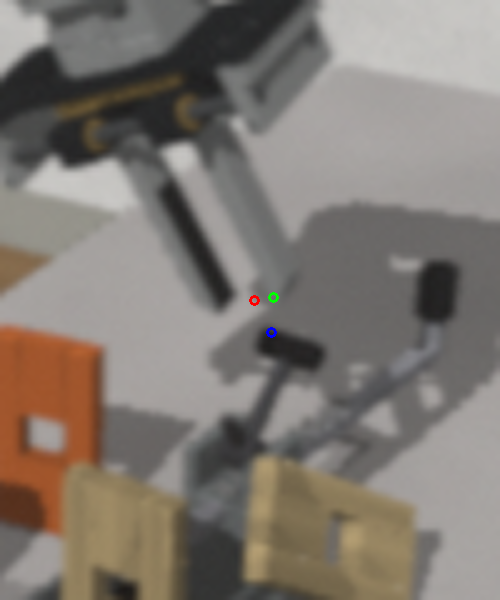

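The fingertips' midpoint at (250,296) matches the reported TCP (red), so the 19 mm offset runs along the tool axis. I'll continue the approach.

Request:
{"op": "jog_arm", "data": {
  "moves": [
    [[14,20,-20,-0.6,1.7,0],[0,0,-30,0,0,0],[0,0,-12,0,0,0],[0,0,0,0,0,0]]
  ]
}}

```text
clock: 18.7
eef_pos: [618.8, 84.4, 135.1]
eef_rot: [-2.622, 1.048, -2.7]
wrist_force: [-0.3, 0.2, 0.0]
finger_gap: 32.7
```

```bash
python3 - <<'E'
from pg import *
goalM(*G(38,30,17,35))
E
```

```text
rotvec [ 81.5  38.2 155.4]
rotvec [-0.2  0.1 -0.4]
d [-16.9  -9.1 -27.7] tgt [601.9  75.3 107.4] tool [[-0.452, 0.018, 0.892], [-0.213, 0.969, -0.128], [-0.866, -0.248, -0.434]]
{'clock': 18.7, 'joints': [0.142, 0.866, 0.893, -0.156, 1.882, 0.21], 'eef_pos': [618.801, 84.388, 135.088], 'eef_rot': [-2.622, 1.048, -2.7], 'wrist_force': [-0.287, 0.187, 0.026], 'finger_gap': 32.725}
```

Request:
{"op": "jog_arm", "data": {
  "moves": [
    [[-8.5,-4.5,-14,0,0,0],[-8.5,-4.5,-14,0,0,0],[0,0,0,0,0,0]]
  ]
}}

```text
clock: 19.0
eef_pos: [601.8, 73.8, 111.0]
eef_rot: [-2.619, 1.053, -2.699]
wrist_force: [-0.0, -0.1, 0.4]
finger_gap: 33.0
```

Request:
{"op": "jog_arm", "data": {
  "moves": [
    [[-8,-4,-15,0,0,0],[-7,-3,-13,0,0,0],[-0.5,0,-1,0,0,0]]
  ]
}}

```text
clock: 19.3
eef_pos: [588.3, 66.5, 87.9]
eef_rot: [-2.616, 1.062, -2.697]
wrist_force: [-0.6, 2.8, -1.4]
finger_gap: 32.8
```

```bash
python3 - <<'E'
from pg import *
goalM(*G(38,30,17,0))
E
```

```text
rotvec [ 80.5  38.  156.3]
rotvec [-0.3  0.9 -0.3]
d [ -2.3   1.4 -10.8] tgt [586.   67.9  77.2] tool [[-0.44, 0.024, 0.898], [-0.21, 0.969, -0.128], [-0.873, -0.245, -0.422]]
{'clock': 19.3, 'joints': [0.122, 0.816, 1.088, -0.157, 1.722, 0.218], 'eef_pos': [588.308, 66.474, 87.928], 'eef_rot': [-2.616, 1.062, -2.697], 'wrist_force': [-0.586, 2.766, -1.44], 'finger_gap': 32.776}
```

Request:
{"op": "jog_arm", "data": {
  "moves": [
    [[-2,1,-7,0,0.8,0],[-1.5,0.5,-5,0,0,0]]
  ]
}}

```text
clock: 19.5
eef_pos: [586.3, 68.0, 78.8]
eef_rot: [-2.625, 1.052, -2.705]
wrist_force: [0.5, 0.3, -0.6]
finger_gap: 32.8
```

Request:
{"op": "jog_arm", "data": {
  "moves": [
    [[-0.5,0,-1,0,0,0],[-0.5,0,-1,0,0,0],[0,0,0,0,0,0],[0,0,0,0,0,0]]
  ],
  "gripper": -1,
  "squeeze": 50
}}

```text
clock: 19.9
eef_pos: [584.5, 68.2, 77.4]
eef_rot: [-2.627, 1.049, -2.708]
wrist_force: [-2.9, 0.3, 0.9]
finger_gap: 14.5
```

```bash
cat >> pg.py <<'E'
nb=np.array([.9954,.0958,0]); tb=np.array([-.0958,.9954,0]); bc=np.array([433.1,-25.9,0])
def place(tl,tt,d=24,zm=4,twist=0,FT=None,RT=None):
    """tool pose so the panel leans tt deg at board coordinate tl, foot rear corner d from board face"""
    t=np.radians(tt); z=np.array([0,0,1.]); L=np.cos(t)*z-np.sin(t)*nb; N=-(np.cos(t)*nb+np.sin(t)*z)
    P=np.c_[L,np.cross(N,L),N]; P=R.from_rotvec(np.radians(twist)*N).as_matrix()@P
    Rt=P@RT.T
    foot=bc+tl*tb+nb*(9+d)-7.5*N+z*zm   # centre of the foot face
    return foot-Rt@FT, Rt
E
python3 - <<'E'
from pg import *
s=manip.read_state(); Rc=R.from_euler('xyz',s['eef_rot']).as_matrix(); T=np.array(s['eef_pos'])
F=(C+D)/2-7.5*n; FT=Rc.T@(F-T); wl=l-n*(l@n); wl/=np.linalg.norm(wl); nn=n/np.linalg.norm(n); P=np.c_[wl,np.cross(nn,wl),nn]; RT=Rc.T@P
np.savez('hold.npz',FT=FT,RT=RT); print(FT.round(1),RT.round(2).tolist(),'l in tool')
for tw in (0,10,-10):
    pos,Rt=place(-60,15,FT=FT,RT=RT,twist=tw); print(pos.round(1),Rt.round(2).tolist(),'rotvec',np.degrees(R.from_matrix(Rt@Rc.T).as_rotvec()).round(1))
st()
E
```

```text
[ 81.8 -73.7   0.9] [[-0.79, 0.62, -0.0], [0.62, 0.79, 0.01], [0.01, 0.0, -1.0]] l in tool
[448.4 -77.4 111.7] [[0.15, -0.24, 0.96], [0.64, 0.77, 0.1], [-0.76, 0.6, 0.26]] rotvec [ 54.  -39.2   7.3]
[447.4 -58.4 108.8] [[0.18, -0.21, 0.96], [0.49, 0.86, 0.1], [-0.85, 0.46, 0.26]] rotvec [ 43.9 -40.    8.6]
[450.4 -96.4 111.3] [[0.1, -0.26, 0.96], [0.76, 0.64, 0.09], [-0.64, 0.72, 0.26]] rotvec [ 64.1 -38.1   5.9]
{'clock': 19.9, 'joints': [0.125, 0.829, 1.096, -0.154, 1.717, 0.222], 'eef_pos': [584.478, 68.245, 77.446], 'eef_rot': [-2.627, 1.049, -2.708], 'wrist_force': [-2.924, 0.333, 0.905], 'finger_gap': 14.486}
```

Request:
{"op": "jog_arm", "data": {
  "moves": [
    [[0,0,15,0,0,0],[0,0,25,0,0,0],[0,0,35,0,0,0],[-5,0,35,0,0,0],[-10,0,20,0,0,0]]
  ]
}}

```text
clock: 20.4
eef_pos: [568.6, 68.0, 213.0]
eef_rot: [-2.629, 1.046, -2.709]
wrist_force: [0.5, 0.1, -0.9]
finger_gap: 14.5
```

Request:
{"op": "jog_arm", "data": {
  "moves": [
    [[-9,-14,0,5.4,-3.9,0.7],[-9,-14,0,5.4,-3.9,0.7],[-9,-14,0,5.4,-3.9,0.7],[-9,-14,0,5.4,-3.9,0.7],[-9,-14,0,5.4,-3.9,0.7]]
  ]
}}

```text
clock: 20.9
eef_pos: [524.3, -0.7, 222.7]
eef_rot: [1.946, 1.317, 2.007]
wrist_force: [0.5, -0.3, -1.3]
finger_gap: 14.7
```

Request:
{"op": "jog_arm", "data": {
  "moves": [
    [[-9,-14,0,5.4,-3.9,0.7],[-9,-14,0,5.4,-3.9,0.7],[-9,-14,0,5.4,-3.9,0.7],[-9,-14,0,5.4,-3.9,0.7],[-9,-14,0,5.4,-3.9,0.7]]
  ]
}}

```text
clock: 21.4
eef_pos: [478.6, -74.4, 232.4]
eef_rot: [1.08, 0.823, 1.283]
wrist_force: [0.2, -0.2, -0.6]
finger_gap: 14.6
```

```bash
cat >> pg.py <<'E'
def go(dz=0,nback=0,**k):
    h=np.load('hold.npz'); s=manip.read_state(); Rc=R.from_euler('xyz',s['eef_rot']).as_matrix()
    pos,Rt=place(FT=h['FT'],RT=h['RT'],**k); pos=pos+[0,0,dz]+nback*nb
    print('d',(pos-s['eef_pos']).round(1),'rv',np.degrees(R.from_matrix(Rt@Rc.T).as_rotvec()).round(1)); st()
E
python3 - <<'E'
from pg import *
go(tl=-60,tt=15,dz=50)
E
```

```text
d [-30.1  -3.  -70.7] rv [-1.3  3.3  0.4]
{'clock': 21.4, 'joints': [-0.609, 0.22, 1.727, 0.703, 1.501, -0.976], 'eef_pos': [478.562, -74.408, 232.381], 'eef_rot': [1.08, 0.823, 1.283], 'wrist_force': [0.246, -0.165, -0.595], 'finger_gap': 14.618}
```

Request:
{"op": "jog_arm", "data": {
  "moves": [
    [[-15,-1.5,-20,-1.3,3.3,0.4],[-15,-1.5,-30,0,0,0],[0,0,-20,0,0,0],[0,0,0,0,0,0]]
  ]
}}

```text
clock: 21.8
eef_pos: [446.5, -82.1, 164.0]
eef_rot: [1.144, 0.86, 1.334]
wrist_force: [-0.3, -0.1, -0.8]
finger_gap: 14.4
```

```bash
python3 - <<'E'
from pg import *
go(tl=-60,tt=15,dz=0)
print('pred foot, dz~50'); 
panel_top((410,560,-160,60),'top'); panel_top((410,560,-160,60),'side')
E
```

```text
d [  1.9   4.8 -52.3] rv [0.  0.4 0.2]
{'clock': 21.8, 'joints': [-0.64, 0.263, 1.832, 0.653, 1.412, -1.06], 'eef_pos': [446.51, -82.125, 163.977], 'eef_rot': [1.144, 0.86, 1.334], 'wrist_force': [-0.297, -0.11, -0.79], 'finger_gap': 14.409}
pred foot, dz~50
200 [[439.7, -114.3, 62.0], [468.2, -73.1, 102.3], [481.1, -56.1, 147.6]]
187 [[445.6, -102.0, 60.8], [461.6, -56.7, 108.5], [478.0, -52.7, 149.1]]
```

Request:
{"op": "jog_arm", "data": {
  "moves": [
    [[1,3,-20,0,0.4,0.2],[1,2,-20,0,0,0],[0,0,-10,0,0,0],[0,0,0,0,0,0]]
  ]
}}

```text
clock: 22.3
eef_pos: [452.6, -78.3, 120.5]
eef_rot: [1.135, 0.866, 1.334]
wrist_force: [0.0, 0.4, -0.7]
finger_gap: 14.4
```

```bash
python3 - <<'E'
from pg import *
go(tl=-60,tt=15,dz=0)
p,im,d=cam('side'); a=proj(p,[[470,-60,60]])[0].astype(int); o=a-[60,50]
cv2.imwrite('pics/s9.png',cv2.resize(im[o[1]:o[1]+100,o[0]:o[0]+120],None,fx=5,fy=5,interpolation=cv2.INTER_CUBIC))
E
```

```text
d [-4.1  1.  -8.8] rv [ 0.4  0.6 -0.2]
{'clock': 22.3, 'joints': [-0.624, 0.335, 1.856, 0.667, 1.325, -1.116], 'eef_pos': [452.583, -78.342, 120.509], 'eef_rot': [1.135, 0.866, 1.334], 'wrist_force': [0.038, 0.383, -0.658], 'finger_gap': 14.395}
```

View pics/s9.png

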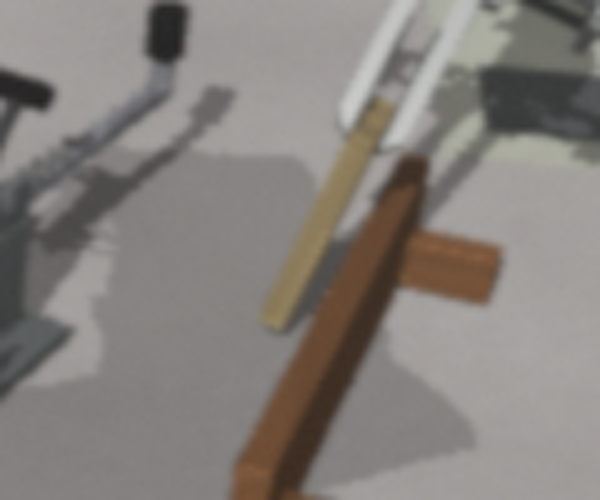

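The panel's edge runs from its foot at (275,325) up to (380,110), leaning toward the board and just above the table. I'll lower it to contact.

Request:
{"op": "jog_arm", "data": {
  "moves": [
    [[-3,1,-6,0,0.6,0],[-1,0,-4,0,0,0],[0,0,-2,0,0,0]]
  ]
}}

```text
clock: 22.65
eef_pos: [449.4, -78.1, 110.7]
eef_rot: [1.145, 0.87, 1.342]
wrist_force: [-0.0, -0.2, -1.2]
finger_gap: 14.6
```

Request:
{"op": "jog_arm", "data": {
  "moves": [
    [[0,0,-2,0,0,0],[0,0,-2,0,0,0]]
  ]
}}

```text
clock: 22.85
eef_pos: [449.6, -78.3, 106.7]
eef_rot: [1.144, 0.87, 1.341]
wrist_force: [0.4, -0.1, -1.7]
finger_gap: 14.3
```

Request:
{"op": "jog_arm", "data": {
  "moves": [
    [[0,0,-2,0,0,0],[0,0,-2,0,0,0]]
  ]
}}

```text
clock: 23.05
eef_pos: [450.9, -78.7, 105.8]
eef_rot: [1.138, 0.867, 1.336]
wrist_force: [-7.3, -4.6, 28.9]
finger_gap: 14.3
```

Request:
{"op": "jog_arm", "data": {
  "moves": [
    [[0,0,1,0,0,0],[0,0,0,0,0,0],[0,0,0,0,0,0],[0,0,0,0,0,0]]
  ],
  "gripper": -0.45
}}

```text
clock: 23.45
eef_pos: [451.3, -79.0, 107.4]
eef_rot: [1.136, 0.867, 1.334]
wrist_force: [-0.5, -0.5, 0.0]
finger_gap: 26.1
```

Request:
{"op": "jog_arm", "data": {
  "moves": [
    [[-2,-10,12,0,0,0],[-3,-15,18,0,0,0],[-5,-25,30,0,0,0],[0,-25,35,0,0,0],[0,0,30,0,0,0]]
  ]
}}

```text
clock: 23.95
eef_pos: [438.5, -154.4, 232.4]
eef_rot: [1.151, 0.863, 1.347]
wrist_force: [0.2, -0.3, -0.6]
finger_gap: 25.7
```

```bash
python3 - <<'E'
from pg import *
st(); panel_top((410,560,-160,60),'top'); panel_top((410,560,-160,60),'side'); panel_top((580,690,60,200),'top')
E
```

```text
{'clock': 23.95, 'joints': [-0.758, 0.258, 1.66, 0.594, 1.623, -1.047], 'eef_pos': [438.482, -154.423, 232.44], 'eef_rot': [1.151, 0.863, 1.347], 'wrist_force': [0.201, -0.275, -0.559], 'finger_gap': 25.664}
510 [[430.5, -119.7, 11.5], [452.9, -83.2, 85.6], [483.5, -53.7, 118.9]]
n [0.916 0.108 0.385] cen [460.9 -85.5  66.4] size [118.8  64.1]
[[487.4, -114.4, 11.4], [479.8, -50.7, 11.7], [434.3, -56.6, 121.3], [442.0, -120.2, 121.1]]
312 [[433.9, -155.8, 6.6], [449.8, -55.1, 68.7], [478.6, -18.2, 117.2]]
n [ 0.952 -0.012  0.306] cen [451.5 -80.3  74.3] size [126.3 100.4]
[[475.0, -53.1, 2.1], [449.5, -0.1, 83.4], [427.9, -107.4, 146.5], [453.4, -160.4, 65.2]]
248 [[595.7, 137.8, 9.6], [624.1, 149.4, 128.0], [665.3, 155.5, 134.8]]
```

The first panel leans at about 22.6° with its foot level. Now the second panel.

```bash
python3 - <<'E'
from h import *
goal((628,146.5,210),85)
E
```

```text
phi 85 rotvec [-39.6 -17.6  70.3]
phi 265 rotvec [ -18.9   42.7 -101.4]
d [189.1 299.4 -22.1] tool [[0.145, -0.246, 0.958], [0.633, 0.768, 0.102], [-0.761, 0.592, 0.267]]
{'clock': 24.1, 'joints': [-0.756, 0.256, 1.663, 0.595, 1.62, -1.048], 'eef_pos': [438.882, -152.869, 232.099], 'eef_rot': [1.147, 0.864, 1.346], 'wrist_force': [0.045, -0.04, 0.687], 'finger_gap': 26.173}
```

Request:
{"op": "jog_arm", "data": {
  "moves": [
    [[17,25,0,-3.6,-1.6,6.4],[17,25,0,-3.6,-1.6,6.4],[17,25,0,-3.6,-1.6,6.4],[17,25,0,-3.6,-1.6,6.4],[17,25,0,-3.6,-1.6,6.4]]
  ],
  "gripper": -0.25
}}

```text
clock: 24.6
eef_pos: [523.5, -25.4, 225.0]
eef_rot: [0.853, 1.173, 1.668]
wrist_force: [0.9, 0.1, 0.2]
finger_gap: 34.9
```

Request:
{"op": "jog_arm", "data": {
  "moves": [
    [[17,25,0,-3.6,-1.6,6.4],[17,25,0,-3.6,-1.6,6.4],[17,25,0,-3.6,-1.6,6.4],[17,25,0,-3.6,-1.6,6.4],[10,20,0,-3.6,-1.6,6.4]]
  ]
}}

```text
clock: 25.1
eef_pos: [602.8, 102.9, 217.0]
eef_rot: [0.834, 1.521, 2.244]
wrist_force: [0.9, -1.3, 0.0]
finger_gap: 35.1
```

```bash
cat >> h.py <<'E'
def tops(n):
    p,im,d=cam(n); W=cloud(p,d); Z=W[...,2]; hsv=cv2.cvtColor(im,cv2.COLOR_BGR2HSV)
    m=((abs(Z-132)<5)&(abs(W[...,0]-630)<45)&(W[...,1]>80)&(W[...,1]<215)&(hsv[...,1]>60)).astype(np.uint8)
    k,l,s,c=cv2.connectedComponentsWithStats(m)
    for i in range(1,k):
        if s[i,4]>80:
            P=W[l==i]; r=cv2.minAreaRect(P[:,:2].astype(np.float32)); print('top',s[i,4],np.round(r[0],1),np.round(r[1],1),round(r[2],1),P[:,2].mean().round(1))
E
python3 - <<'E'
from h import *
goal((628.1,146.5,190),85); tops('wrist')
E
```

```text
phi 85 rotvec [-2.2 -1.8  4.2]
phi 265 rotvec [  -2.8    3.3 -175.7]
d [ 25.3  43.6 -27. ] tool [[-0.031, -0.987, 0.16], [0.039, 0.159, 0.986], [-0.999, 0.037, 0.033]]
{'clock': 25.1, 'joints': [0.091, 0.444, 1.292, 0.042, 1.433, -1.326], 'eef_pos': [602.77, 102.92, 217.022], 'eef_rot': [0.834, 1.521, 2.244], 'wrist_force': [0.94, -1.257, 0.001], 'finger_gap': 35.125}
top 738 [622.8 147. ] [15.2 53.6] 85.6 132.5
```

Request:
{"op": "jog_arm", "data": {
  "moves": [
    [[13,22,0,-2.2,-1.8,4.2],[13,22,-10,0,0,0],[0,0,-15,0,0,0],[0,0,0,0,0,0]]
  ]
}}

```text
clock: 25.55
eef_pos: [627.3, 155.8, 184.1]
eef_rot: [2.443, 1.561, -2.335]
wrist_force: [0.5, -0.6, -0.7]
finger_gap: 35.3
```

```bash
python3 - <<'E'
from h import *
goal((628.1,146.7,97),85); tops('wrist')
E
```

```text
phi 85 rotvec [ 0.4 -0.4 -1.2]
phi 265 rotvec [  0.6   0.6 178.8]
d [  0.8  -9.1 -87.1] tool [[-0.007, -0.998, 0.066], [-0.007, 0.066, 0.998], [-1.0, 0.006, -0.008]]
{'clock': 25.55, 'joints': [0.189, 0.537, 1.232, -0.006, 1.381, -1.315], 'eef_pos': [627.311, 155.844, 184.144], 'eef_rot': [2.443, 1.561, -2.335], 'wrist_force': [0.509, -0.602, -0.663], 'finger_gap': 35.347}
top 1387 [628.  146.6] [15.  64.2] 85.3 132.7
```

Request:
{"op": "jog_arm", "data": {
  "moves": [
    [[0.5,-9,-20,0,0,-1],[0,0,-20,0,0,0],[0,0,0,0,0,0]]
  ]
}}

```text
clock: 25.9
eef_pos: [627.9, 145.5, 145.4]
eef_rot: [2.506, 1.563, -2.292]
wrist_force: [-0.3, -0.6, -0.1]
finger_gap: 35.3
```

Request:
{"op": "jog_arm", "data": {
  "moves": [
    [[0,0,-25,0,0,0],[0,0,-18,0,0,0]]
  ]
}}

```text
clock: 26.1
eef_pos: [629.4, 144.9, 106.0]
eef_rot: [-2.987, 1.566, -1.503]
wrist_force: [0.6, -0.4, 0.4]
finger_gap: 35.1
```

Request:
{"op": "jog_arm", "data": {
  "moves": [
    [[-0.5,1,-8,0,0,0],[-0.5,0.5,-4,0,0,0],[-0.3,0,-2,0,0,0],[0,0,-2,0,0,0],[0,0,0,0,0,0]]
  ],
  "gripper": -1,
  "squeeze": 45
}}

```text
clock: 26.6
eef_pos: [629.0, 146.2, 94.3]
eef_rot: [-2.348, 1.566, -0.864]
wrist_force: [0.1, -0.6, -1.3]
finger_gap: 14.5
```

```bash
python3 - <<'E'
from pg import *
s=manip.read_state(); Rc=R.from_euler('xyz',s['eef_rot']).as_matrix(); T=np.array(s['eef_pos']); st()
# panel upright: l=z ; face N chosen = -rack x or +; foot centre at (628,T_y..,12)
nn=R.from_euler('z',85.2,degrees=True).apply([1,0,0]); lat=np.cross([0,0,1],nn)
F=np.array([628.,146.6,12]); F=F+nn*((T-F)@nn)
for sg in (1,-1):
    N=sg*nn; P=np.c_[[0,0,1.],np.cross(N,[0,0,1.]),N]; RT=Rc.T@P; FT=Rc.T@(F-T)
    pos,Rt=place(50,15,FT=FT,RT=RT); print(sg,FT.round(1),pos.round(1),np.degrees(R.from_matrix(Rt@Rc.T).as_rotvec()).round(1))
    if sg==1: np.savez('hold.npz',FT=FT,RT=RT)
    else: np.savez('hold2.npz',FT=FT,RT=RT)
E
```

```text
{'clock': 26.6, 'joints': [0.174, 0.608, 1.336, -0.005, 1.194, -1.308], 'eef_pos': [628.998, 146.197, 94.282], 'eef_rot': [-2.348, 1.566, -0.864], 'wrist_force': [0.056, -0.574, -1.325], 'finger_gap': 14.487}
1 [82.3  1.3  0.3] [447.1  26.7  85.4] [-12.  -12.2  99.7]
-1 [82.3  1.3  0.3] [447.3  24.7  85.4] [ 11.6 -11.4 -79.2]
```

Request:
{"op": "jog_arm", "data": {
  "moves": [
    [[0,0,20,0,0,0],[0,0,30,0,0,0],[0,0,30,0,0,0],[0,0,20,0,0,0]]
  ]
}}

```text
clock: 27.0
eef_pos: [627.8, 145.9, 197.1]
eef_rot: [-2.997, 1.566, -1.514]
wrist_force: [0.3, -0.2, -0.6]
finger_gap: 15.0
```

Request:
{"op": "jog_arm", "data": {
  "moves": [
    [[-14,-11,0,1.1,-1.1,-7.9],[-14,-11,0,1.1,-1.1,-7.9],[-14,-11,0,1.1,-1.1,-7.9],[-14,-11,0,1.1,-1.1,-7.9],[-14,-11,0,1.1,-1.1,-7.9]]
  ]
}}

```text
clock: 27.5
eef_pos: [558.1, 90.6, 203.9]
eef_rot: [-0.401, 1.429, 0.37]
wrist_force: [-0.1, 0.4, -1.4]
finger_gap: 14.9
```

Request:
{"op": "jog_arm", "data": {
  "moves": [
    [[-14,-11,0,1.1,-1.1,-7.9],[-14,-11,0,1.1,-1.1,-7.9],[-14,-11,0,1.1,-1.1,-7.9],[-14,-11,0,1.1,-1.1,-7.9],[-14,-11,0,1.1,-1.1,-7.9]]
  ]
}}

```text
clock: 28.0
eef_pos: [485.4, 33.0, 207.6]
eef_rot: [-0.018, 1.306, 0.026]
wrist_force: [0.6, -0.9, -1.2]
finger_gap: 14.9
```

```bash
cp hold2.npz hold.npz; python3 - <<'E'
from pg import *
go(tl=50,tt=15,dz=50)
E
```

```text
d [-38.1  -8.4 -72.1] rv [0.1 0.4 2.8]
{'clock': 28.0, 'joints': [-0.013, -0.002, 1.88, 0.012, 0.999, -0.062], 'eef_pos': [485.396, 33.041, 207.563], 'eef_rot': [-0.018, 1.306, 0.026], 'wrist_force': [0.622, -0.903, -1.196], 'finger_gap': 14.942}
```

Request:
{"op": "jog_arm", "data": {
  "moves": [
    [[-19,-4,-15,0,0.4,2.8],[-18,-4,-25,0,0,0],[0,0,-30,0,0,0],[0,0,0,0,0,0]]
  ]
}}

```text
clock: 28.4
eef_pos: [446.4, 23.8, 139.7]
eef_rot: [-0.015, 1.304, 0.07]
wrist_force: [-0.2, -0.6, -0.6]
finger_gap: 14.8
```

```bash
python3 - <<'E'
from pg import *
go(tl=50,tt=15,dz=0)
E
```

```text
d [  0.9   0.8 -54.3] rv [0.  0.5 0.4]
{'clock': 28.4, 'joints': [-0.048, -0.013, 2.061, 0.042, 0.83, -0.157], 'eef_pos': [446.353, 23.836, 139.734], 'eef_rot': [-0.015, 1.304, 0.07], 'wrist_force': [-0.19, -0.612, -0.609], 'finger_gap': 14.755}
```

Request:
{"op": "jog_arm", "data": {
  "moves": [
    [[0.5,0.5,-20,0,0,0],[0.5,0,-20,0,0,0],[0,0,-12,0,0,0],[0,0,0,0,0,0]]
  ]
}}

```text
clock: 28.8
eef_pos: [451.0, 24.4, 92.7]
eef_rot: [-0.018, 1.297, 0.068]
wrist_force: [-0.1, 0.0, -0.1]
finger_gap: 14.6
```

Request:
{"op": "jog_arm", "data": {
  "moves": [
    [[0,0,-2,0,0,0],[0,0,-2,0,0,0]]
  ]
}}

```text
clock: 29.0
eef_pos: [452.7, 24.5, 91.4]
eef_rot: [-0.019, 1.294, 0.067]
wrist_force: [0.3, 0.1, -2.1]
finger_gap: 14.8
```

Request:
{"op": "jog_arm", "data": {
  "moves": [
    [[-3,0,-4,0,0.5,0],[-2,0,-4,0,0.5,0],[-1,0,-3,0,0,0]]
  ]
}}

```text
clock: 29.3
eef_pos: [447.3, 24.5, 81.5]
eef_rot: [-0.015, 1.31, 0.071]
wrist_force: [1.0, 0.4, -0.8]
finger_gap: 14.8
```

Request:
{"op": "jog_arm", "data": {
  "moves": [
    [[-1,0,-3,0,0,0],[-1,0,-2,0,0,0]]
  ]
}}

```text
clock: 29.5
eef_pos: [447.4, 24.3, 79.7]
eef_rot: [-0.018, 1.304, 0.068]
wrist_force: [-20.5, -1.4, 46.6]
finger_gap: 15.0
```

Request:
{"op": "jog_arm", "data": {
  "moves": [
    [[0,0,1.5,0,0,0],[0,0,0,0,0,0]]
  ]
}}

```text
clock: 29.7
eef_pos: [447.8, 24.3, 81.9]
eef_rot: [-0.019, 1.302, 0.067]
wrist_force: [0.2, -0.4, -1.1]
finger_gap: 15.1
```

Request:
{"op": "jog_arm", "data": {
  "moves": [
    [[0,0,0,0,0,0],[0,0,0,0,0,0],[0,0,0,0,0,0],[0,0,0,0,0,0]]
  ],
  "gripper": -0.5
}}

```text
clock: 30.1
eef_pos: [447.4, 24.3, 81.2]
eef_rot: [-0.018, 1.303, 0.068]
wrist_force: [0.2, 0.7, 0.4]
finger_gap: 23.5
```

Request:
{"op": "jog_arm", "data": {
  "moves": [
    [[-3,0,12,0,0,0],[-5,0,20,0,0,0],[-10,0,40,0,0,0],[0,0,40,0,0,0],[0,0,20,0,0,0]]
  ]
}}

```text
clock: 30.6
eef_pos: [426.1, 24.4, 214.2]
eef_rot: [-0.015, 1.311, 0.071]
wrist_force: [-0.2, -0.0, 0.1]
finger_gap: 23.4
```

```bash
python3 - <<'E'
from pg import *
st(); panel_top((410,560,-160,110),'top'); panel_top((410,560,-160,110),'side')
p,im,d=cam('top'); W=cloud(p,d); Z=W[...,2]
m=(Z>116)&(Z<135)&(abs(W[...,0]-604)<30)&(abs(W[...,1]+181)<30); print('knob',m.sum(),np.median(W[m],axis=0).round(1) if m.any() else '')
goal((604,-182,210),-5)
E
```

```text
{'clock': 30.6, 'joints': [-0.048, -0.153, 2.001, 0.035, 1.035, -0.148], 'eef_pos': [426.065, 24.397, 214.214], 'eef_rot': [-0.015, 1.311, 0.071], 'wrist_force': [-0.214, -0.031, 0.132], 'finger_gap': 23.366}
484 [[429.9, -158.9, 18.0], [457.9, -127.5, 77.5], [491.8, -92.2, 126.0]]
n [0.867 0.155 0.474] cen [ 465.7 -131.6   68.1] size [ 67.7 120. ]
[[498.8, -131.7, 7.6], [456.6, -189.8, 103.8], [432.6, -131.5, 128.5], [474.8, -73.4, 32.3]]
424 [[419.7, -3.2, 10.8], [445.7, 32.3, 73.3], [474.2, 56.9, 117.5]]
n [0.906 0.147 0.396] cen [452.   25.6  63.5] size [ 61.8 118.6]
[[480.1, -2.7, 9.8], [433.2, -7.2, 118.7], [424.0, 53.9, 117.2], [470.9, 58.3, 8.3]]
626 [[421.6, -144.1, 8.6], [444.5, 20.3, 78.9], [479.9, 61.5, 122.3]]
n [0.922 0.087 0.377] cen [452.6 -37.   66.5] size [199.9 118.1]
[[437.1, -134.9, 127.0], [482.0, -138.3, 17.9], [468.2, 60.8, 6.1], [423.2, 64.2, 115.2]]
knob 73 [ 603.5 -179.8  124.6]
phi -5 rotvec [ 0.2 14.8 -9.9]
phi 175 rotvec [-22.    0.3 168.7]
d [ 178.1 -206.4   -1.7] tool [[0.255, -0.085, 0.963], [0.018, 0.996, 0.083], [-0.967, -0.004, 0.255]]
{'clock': 30.75, 'joints': [-0.048, -0.15, 2.004, 0.036, 1.031, -0.149], 'eef_pos': [425.933, 24.382, 211.68], 'eef_rot': [-0.015, 1.312, 0.071], 'wrist_force': [-0.742, 0.318, -0.431], 'finger_gap': 23.542}
```

Panel 2 leans well at about 23°. The first panel seems to have been knocked about 45 mm aside, so I'll let it settle and look.

Request:
{"op": "jog_arm", "data": {
  "moves": [
    [[20,20,0,0,5,-3],[20,20,0,0,5,-3],[20,20,0,0,5,-4],[20,20,0,0,0,0],[20,20,0,0,0,0]]
  ]
}}

```text
clock: 31.25
eef_pos: [525.1, 126.2, 202.4]
eef_rot: [-2.79, 1.546, -2.89]
wrist_force: [-0.3, -1.3, 0.1]
finger_gap: 23.5
```

```bash
python3 - <<'E'
from pg import *
st(); panel_top((410,560,-220,110),'top',f='t10f.png')
p,im,d=cam('side'); a=proj(p,[[460,-70,60]])[0].astype(int); o=a-[70,50]
c=cv2.resize(im[o[1]:o[1]+100,o[0]:o[0]+140],None,fx=4.5,fy=4.5,interpolation=cv2.INTER_CUBIC)
t=cv2.imread('pics/t10f.png')[200:300,310:450]; t=cv2.resize(t,None,fx=2,fy=1.5,interpolation=cv2.INTER_CUBIC)
t=cv2.resize(t,(c.shape[1],int(100*1.4))); cv2.imwrite('pics/s10.png',np.vstack([c,t]))
E
```

```text
{'clock': 31.25, 'joints': [0.169, 0.293, 1.531, -0.002, 1.343, 0.27], 'eef_pos': [525.097, 126.222, 202.441], 'eef_rot': [-2.79, 1.546, -2.89], 'wrist_force': [-0.339, -1.28, 0.067], 'finger_gap': 23.537}
639 [[430.0, -183.6, 17.0], [456.8, -130.8, 82.6], [491.7, -88.2, 124.5]]
n [0.88  0.083 0.467] cen [ 465.  -130.7   68.5] size [121.8  65.4]
[[497.3, -129.6, 7.3], [478.2, -72.7, 33.3], [432.7, -131.9, 129.6], [451.8, -188.8, 103.6]]
```

View pics/s10.png

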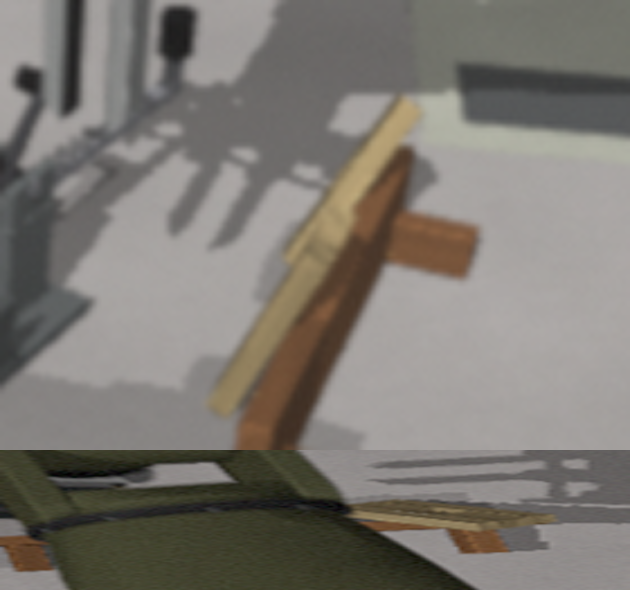

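The side crop shows the knocked panel standing on one corner, rotated about 25° in its own plane against the board, with its edge from (220,405) to (410,100). I'll regrip it and reset it square.

```bash
sed -i 's/^A,B,C,D=.*/A,B,C,D=np.array([[432.7,-131.9,129.6],[451.8,-188.8,103.6],[497.3,-129.6,7.3],[478.2,-72.7,33.3]])/; s/n=np.array(\[-.89,.135,.435\])/n=np.array([.88,.083,.467])/' pg.py
python3 - <<'E'
from pg import *
print(l.round(3),w.round(3),l@n,w@n); print(G(13,32,25,0))
goalM(*G(13,32,25,90))
E
```

```text
[-0.373 -0.486  0.79 ] [-0.292  0.87   0.397] 0.00015182009778666832 0.000866844805428099
(array([ 446.18199742, -153.41719889,   91.89148304]), array([ 0.42951232,  0.27768719, -0.85944711]), array([0.88 , 0.083, 0.467]))
rotvec [ 13.9 -29.2  14. ]
rotvec [  38.1   18.5 -160.5]
d [-117.8 -305.4  -32.5] tgt [ 407.5 -178.4  169.2] tool [[-0.025, 0.098, 0.995], [-0.006, 0.995, -0.098], [-1.0, -0.008, -0.024]]
{'clock': 31.35, 'joints': [0.17, 0.295, 1.53, -0.002, 1.342, 0.269], 'eef_pos': [525.278, 127.013, 201.71], 'eef_rot': [-2.803, 1.545, -2.901], 'wrist_force': [0.48, -0.156, -0.318], 'finger_gap': 23.378}
```

Request:
{"op": "jog_arm", "data": {
  "moves": [
    [[-15,-38,3,1.8,-3.7,1.8],[-15,-38,3,1.8,-3.7,1.8],[-15,-38,3,1.8,-3.7,1.8],[-15,-38,3,1.8,-3.7,1.8],[-15,-38,3,1.8,-3.7,1.8]]
  ],
  "gripper": -0.3
}}

```text
clock: 31.85
eef_pos: [444.9, -64.4, 206.3]
eef_rot: [0.476, 1.238, 0.551]
wrist_force: [1.3, -0.6, -0.8]
finger_gap: 32.6
```

Request:
{"op": "jog_arm", "data": {
  "moves": [
    [[-15,-38,0,1.8,-3.7,1.8],[-15,-38,0,1.8,-3.7,1.8],[-13,-38,0,1.8,-3.7,1.8],[0,0,0,0,0,0]]
  ]
}}

```text
clock: 32.25
eef_pos: [396.4, -181.6, 202.1]
eef_rot: [0.413, 1.023, 0.578]
wrist_force: [1.0, 0.8, -0.6]
finger_gap: 32.9
```

```bash
python3 - <<'E'
from pg import *
goalM(*G(13,32,25,70)); panel_top((410,560,-220,-60),'top'); panel_top((410,560,-220,-60),'wrist')
E
```

```text
rotvec [-0.1  0.6 -0.6]
rotvec [-77.6 -50.4 153.6]
d [ 19.7   8.7 -50.1] tgt [ 416.1 -172.9  152.1] tool [[0.436, -0.213, 0.874], [0.284, 0.954, 0.091], [-0.854, 0.209, 0.477]]
{'clock': 32.25, 'joints': [-0.849, -0.047, 2.011, 0.596, 1.163, -1.252], 'eef_pos': [396.399, -181.569, 202.121], 'eef_rot': [0.413, 1.023, 0.578], 'wrist_force': [0.999, 0.805, -0.578], 'finger_gap': 32.915}
673 [[430.0, -183.7, 17.4], [458.5, -129.0, 78.7], [490.1, -78.8, 123.8]]
n [0.879 0.116 0.463] cen [ 465.2 -130.4   67.6] size [ 67.  121.1]
[[476.7, -72.4, 31.5], [432.9, -129.8, 128.8], [453.8, -188.3, 103.7], [497.6, -130.9, 6.4]]
1397 [[429.0, -186.3, 34.2], [443.0, -142.5, 109.9], [473.2, -78.2, 127.1]]
n [0.905 0.081 0.418] cen [ 450.  -116.8   86.6] size [ 57.  132.9]
[[472.2, -76.5, 30.9], [450.2, -187.9, 99.9], [427.8, -157.1, 142.4], [449.8, -45.8, 73.3]]
```

Steady. Approach along the tool axis.

Request:
{"op": "jog_arm", "data": {
  "moves": [
    [[10,4,-25,0,0.6,-0.6],[10,5,-25,0,0,0],[0,0,0,0,0,0]]
  ]
}}

```text
clock: 32.65
eef_pos: [419.0, -164.5, 150.3]
eef_rot: [0.432, 1.038, 0.588]
wrist_force: [0.0, 1.1, -0.3]
finger_gap: 33.1
```

```bash
python3 - <<'E'
from pg import *
goalM(*G(13,32,25,35))
E
```

```text
rotvec [-0.2 -0.4 -0.2]
rotvec [-76.7 -50.3 154.8]
d [ 12.1   1.4 -28.3] tgt [ 431.1 -163.1  122. ] tool [[0.423, -0.204, 0.883], [0.282, 0.956, 0.086], [-0.861, 0.213, 0.461]]
{'clock': 32.65, 'joints': [-0.767, 0.045, 2.05, 0.622, 1.018, -1.25], 'eef_pos': [419.018, -164.545, 150.285], 'eef_rot': [0.432, 1.038, 0.588], 'wrist_force': [0.034, 1.117, -0.34], 'finger_gap': 33.082}
```

Request:
{"op": "jog_arm", "data": {
  "moves": [
    [[6,0,-15,0,0,0],[6,1,-14,0,0,0],[7,3,-15,0,0,0],[0,0,0,0,0,0]]
  ]
}}

```text
clock: 33.05
eef_pos: [439.8, -155.1, 107.6]
eef_rot: [0.432, 1.039, 0.598]
wrist_force: [-0.1, 0.2, -0.0]
finger_gap: 32.8
```

```bash
python3 - <<'E'
from pg import *
goalM(*G(13,32,25,0))
E
```

```text
rotvec [-0.1 -0.4 -0.8]
rotvec [-76.2 -50.5 154.5]
d [  6.4   1.7 -15.7] tgt [ 446.2 -153.4   91.9] tool [[0.419, -0.212, 0.883], [0.285, 0.954, 0.094], [-0.862, 0.212, 0.46]]
{'clock': 33.05, 'joints': [-0.713, 0.146, 2.057, 0.67, 0.909, -1.293], 'eef_pos': [439.798, -155.138, 107.589], 'eef_rot': [0.432, 1.039, 0.598], 'wrist_force': [-0.051, 0.192, -0.027], 'finger_gap': 32.845}
```

Request:
{"op": "jog_arm", "data": {
  "moves": [
    [[3,1,-8,0,0,-0.8],[3,1,-7,0,0,0]]
  ]
}}

```text
clock: 33.25
eef_pos: [446.7, -152.4, 94.2]
eef_rot: [0.427, 1.039, 0.58]
wrist_force: [-0.1, -0.0, -0.4]
finger_gap: 32.8
```

Request:
{"op": "jog_arm", "data": {
  "moves": [
    [[0,0,0,0,0,0],[0,0,0,0,0,0],[0,0,0,0,0,0],[0,0,0,0,0,0]]
  ],
  "gripper": -1,
  "squeeze": 45
}}

```text
clock: 33.65
eef_pos: [447.1, -152.3, 95.0]
eef_rot: [0.426, 1.038, 0.579]
wrist_force: [1.4, 0.3, -0.9]
finger_gap: 14.6
```

```bash
python3 - <<'E'
from pg import *
s=manip.read_state(); Rc=R.from_euler('xyz',s['eef_rot']).as_matrix(); T=np.array(s['eef_pos'])
F=(C+D)/2-7.5*n; FT=Rc.T@(F-T); FT[2]=0; nn=-Rc[:,2]*np.sign(Rc[:,2]@n)   # held plane = jaw axis
wl=l-nn*(l@nn); wl/=np.linalg.norm(wl); RT=Rc.T@np.c_[wl,np.cross(nn,wl),nn]
np.savez('hold.npz',FT=FT,RT=RT); print(FT.round(1))
go(tl=-70,tt=15,dz=40)
E
```

```text
[95.9 25.1  0. ]
d [ 7.5 55.1 46.6] rv [-25.9   9.9  -9.6]
{'clock': 33.65, 'joints': [-0.695, 0.174, 2.062, 0.692, 0.865, -1.298], 'eef_pos': [447.145, -152.298, 95.004], 'eef_rot': [0.426, 1.038, 0.579], 'wrist_force': [1.362, 0.344, -0.929], 'finger_gap': 14.606}
```

Held. Lift, rotate square, and lower.

Request:
{"op": "jog_arm", "data": {
  "moves": [
    [[3,0,25,0,0,0],[3,10,25,-6.5,2.5,-2.4],[1,15,0,-6.5,2.5,-2.4],[1,15,0,-6.5,2.5,-2.4],[0,15,0,-6.5,2.5,-2.4]]
  ]
}}

```text
clock: 34.15
eef_pos: [451.5, -109.7, 142.0]
eef_rot: [-0.456, 1.252, -0.384]
wrist_force: [0.4, -0.5, -1.5]
finger_gap: 14.6
```

```bash
python3 - <<'E'
from pg import *
go(tl=-70,tt=15,dz=0)
E
```

```text
d [  3.1  12.6 -40.4] rv [-4.6  0.9 -1.1]
{'clock': 34.15, 'joints': [-0.302, 0.002, 2.051, -0.037, 0.772, -0.352], 'eef_pos': [451.496, -109.709, 142.015], 'eef_rot': [-0.456, 1.252, -0.384], 'wrist_force': [0.414, -0.473, -1.485], 'finger_gap': 14.554}
```

Request:
{"op": "jog_arm", "data": {
  "moves": [
    [[2,7,-14,-4.6,0.9,-1.1],[1,6,-14,0,0,0],[0,0,-10,0,0,0],[0,0,0,0,0,0]]
  ]
}}

```text
clock: 34.55
eef_pos: [455.0, -94.2, 104.2]
eef_rot: [-0.709, 1.221, -0.641]
wrist_force: [0.0, 0.7, -1.0]
finger_gap: 14.5
```

```bash
python3 - <<'E'
from pg import *
go(tl=-70,tt=15,dz=0)
E
```

```text
d [-0.4 -2.9 -2.5] rv [ 0.4  0.1 -0.1]
{'clock': 34.55, 'joints': [-0.196, 0.074, 2.088, -0.238, 0.676, -0.102], 'eef_pos': [455.045, -94.235, 104.166], 'eef_rot': [-0.709, 1.221, -0.641], 'wrist_force': [0.025, 0.69, -0.974], 'finger_gap': 14.5}
```

Request:
{"op": "jog_arm", "data": {
  "moves": [
    [[0,-2,-3,0,0,0],[-0.5,0,-2,0,0,0],[0,0,-1.5,0,0,0]]
  ]
}}

```text
clock: 34.85
eef_pos: [455.6, -98.6, 99.6]
eef_rot: [-0.705, 1.218, -0.639]
wrist_force: [-4.8, -1.1, 17.3]
finger_gap: 14.8
```

Request:
{"op": "jog_arm", "data": {
  "moves": [
    [[0,0,-1.5,0,0,0],[0,0,-1.5,0,0,0]]
  ]
}}

```text
clock: 35.05
eef_pos: [457.4, -100.4, 99.7]
eef_rot: [-0.698, 1.212, -0.634]
wrist_force: [-6.4, 3.1, 16.1]
finger_gap: 14.3
```

Contact. Release and retreat along the tool axis.

Request:
{"op": "jog_arm", "data": {
  "moves": [
    [[0,0,1,0,0,0],[0,0,0,0,0,0],[0,0,0,0,0,0],[0,0,0,0,0,0]]
  ],
  "gripper": -0.48
}}

```text
clock: 35.45
eef_pos: [457.9, -102.1, 102.2]
eef_rot: [-0.694, 1.209, -0.634]
wrist_force: [-0.4, -0.0, 0.5]
finger_gap: 24.5
```

```bash
python3 - <<'E'
from pg import *
goal((457,-98,200),5.5)
E
```

```text
phi 6 rotvec [12.  16.9  2. ]
phi 186 rotvec [  26.1  -18.5 -175.1]
d [-0.9  4.1 97.8] tool [[0.285, -0.027, 0.958], [-0.209, 0.974, 0.089], [-0.935, -0.226, 0.272]]
{'clock': 35.45, 'joints': [-0.213, 0.081, 2.089, -0.24, 0.653, -0.106], 'eef_pos': [457.867, -102.112, 102.215], 'eef_rot': [-0.694, 1.209, -0.634], 'wrist_force': [-0.443, -0.01, 0.493], 'finger_gap': 24.479}
```

Request:
{"op": "jog_arm", "data": {
  "moves": [
    [[-4,3,13,0,0,0],[-6,4,20,0,0,0],[-10,7,33,0,0,0],[0,0,40,3,4,0]]
  ]
}}

```text
clock: 35.85
eef_pos: [433.1, -86.6, 205.3]
eef_rot: [-0.709, 1.309, -0.647]
wrist_force: [0.8, -0.7, 0.4]
finger_gap: 24.6
```

```bash
python3 - <<'E'
from pg import *
panel_top((410,560,-220,110),'top'); goal((603.5,-181,200),-5)
E
```

```text
395 [[431.4, -123.7, 10.5], [462.3, -83.9, 62.6], [488.2, -65.4, 116.2]]
n [0.902 0.148 0.405] cen [464.4 -96.5  63.9] size [117.1  62.1]
[[492.7, -125.2, 11.3], [483.5, -63.8, 9.4], [436.1, -67.7, 116.5], [445.3, -129.1, 118.3]]
515 [[419.7, -9.6, 9.9], [442.7, 26.4, 84.6], [473.9, 56.8, 118.0]]
n [0.91  0.105 0.401] cen [451.5  25.5  63.8] size [117.4  64. ]
[[478.6, -2.8, 9.6], [470.9, 60.8, 10.4], [424.4, 53.8, 118.0], [432.0, -9.7, 117.2]]
phi -5 rotvec [ 9.8 11.4 -8.4]
phi 175 rotvec [-17.1  14.6 170.1]
d [167.3 -93.5 -13.6] tool [[0.209, -0.043, 0.977], [-0.153, 0.985, 0.077], [-0.966, -0.166, 0.199]]
{'clock': 35.9, 'joints': [-0.216, -0.089, 1.947, -0.121, 1.046, -0.229], 'eef_pos': [436.151, -87.511, 213.59], 'eef_rot': [-0.693, 1.309, -0.632], 'wrist_force': [-0.96, 1.266, 5.996], 'finger_gap': 24.422}
```

Both panels lean at about 24° with level feet. Now I'll push the bar home.

Request:
{"op": "jog_arm", "data": {
  "moves": [
    [[40,-20,0,2.5,2.9,-2],[40,-20,0,2.5,2.9,-2],[40,-20,0,2.5,2.9,-2],[30,-20,0,2.3,2.7,-2.4],[18,-14,0,0,0,0]]
  ],
  "gripper": 0.15
}}

```text
clock: 36.4
eef_pos: [607.7, -184.1, 215.2]
eef_rot: [1.616, 1.564, 1.524]
wrist_force: [-0.4, 0.3, 0.1]
finger_gap: 53.7
```

```bash
python3 - <<'E'
from pg import *
goal((603.5,-181,96),-5)
E
```

```text
phi -5 rotvec [-0.4  0.   0.2]
phi 175 rotvec [   0.     0.7 -179.8]
d [  -4.2    3.1 -119.2] tool [[0.0, 0.091, 0.996], [0.007, 0.996, -0.091], [-1.0, 0.007, -0.0]]
{'clock': 36.4, 'joints': [-0.355, 0.486, 1.236, 0.007, 1.422, -0.265], 'eef_pos': [607.707, -184.117, 215.183], 'eef_rot': [1.616, 1.564, 1.524], 'wrist_force': [-0.377, 0.258, 0.09], 'finger_gap': 53.742}
```

Request:
{"op": "jog_arm", "data": {
  "moves": [
    [[-3,2,-40,0,0,0],[0,1,-40,0,0,0],[0,0,-35,0,0,0],[0,0,0,0,0,0]]
  ]
}}

```text
clock: 36.8
eef_pos: [606.6, -184.3, 93.3]
eef_rot: [1.576, 1.564, 1.482]
wrist_force: [-1.3, -0.1, 0.3]
finger_gap: 54.0
```

Request:
{"op": "jog_arm", "data": {
  "moves": [
    [[0,0,0,0,0,0],[0,0,0,0,0,0],[0,0,0,0,0,0],[0,0,0,0,0,0]]
  ],
  "gripper": -1,
  "squeeze": 30
}}

```text
clock: 37.2
eef_pos: [605.9, -184.8, 97.6]
eef_rot: [1.913, 1.565, 1.818]
wrist_force: [-34.3, 2.7, 1.0]
finger_gap: 26.1
```

Request:
{"op": "jog_arm", "data": {
  "moves": [
    [[-2,1,0,0,0,0],[0,0,0,0,0,0]]
  ]
}}

```text
clock: 37.4
eef_pos: [604.1, -184.0, 97.8]
eef_rot: [1.651, 1.566, 1.556]
wrist_force: [7.4, 0.0, -14.9]
finger_gap: 23.1
```

Request:
{"op": "jog_arm", "data": {
  "moves": [
    [[1.7,20,0,0,0,0],[1.7,20,0,0,0,0],[1.7,20,0,0,0,0],[1.7,20,0,0,0,0],[1.7,20,0,0,0,0]]
  ]
}}

```text
clock: 37.9
eef_pos: [612.7, -84.3, 97.8]
eef_rot: [0.897, 1.568, 0.798]
wrist_force: [4.5, -2.7, -12.2]
finger_gap: 22.9
```

Request:
{"op": "jog_arm", "data": {
  "moves": [
    [[1.5,18,0,0,0,0],[1,12,0,0,0,0],[0.3,4,0,0,0,0]]
  ]
}}

```text
clock: 38.2
eef_pos: [615.9, -47.7, 97.7]
eef_rot: [0.532, 1.567, 0.435]
wrist_force: [4.2, -2.3, -10.9]
finger_gap: 23.4
```

Request:
{"op": "jog_arm", "data": {
  "moves": [
    [[0.2,3,0,0,0,0],[0.2,2,0,0,0,0]]
  ]
}}

```text
clock: 38.4
eef_pos: [616.3, -43.0, 97.7]
eef_rot: [0.401, 1.568, 0.304]
wrist_force: [1.3, -10.1, -9.9]
finger_gap: 23.4
```

Request:
{"op": "jog_arm", "data": {
  "moves": [
    [[0.1,2,0,0,0,0],[0,1,0,0,0,0]]
  ]
}}

```text
clock: 38.6
eef_pos: [616.2, -43.2, 97.8]
eef_rot: [-0.68, 1.567, -0.778]
wrist_force: [4.4, -1.4, -11.7]
finger_gap: 23.5
```

Request:
{"op": "jog_arm", "data": {
  "moves": [
    [[0.2,3,0,0,0,0],[0.2,3,0,0,0,0]]
  ]
}}

```text
clock: 38.8
eef_pos: [616.3, -42.8, 97.9]
eef_rot: [-1.243, 1.561, -1.344]
wrist_force: [1.7, -16.1, -10.6]
finger_gap: 23.3
```

Request:
{"op": "jog_arm", "data": {
  "moves": [
    [[0,-0.5,0,0,0,0],[0,0,0,0,0,0],[0,0,40,0,0,0],[0,0,45,0,0,0],[0,0,30,0,0,0]]
  ],
  "gripper": 0.15
}}

```text
clock: 39.3
eef_pos: [615.1, -44.8, 216.4]
eef_rot: [-1.502, 1.563, -1.606]
wrist_force: [0.1, 0.6, -0.0]
finger_gap: 54.1
```

```bash
python3 - <<'E'
from h import *
for n in ('wrist','top'):
    p,im,d=cam(n); W=cloud(p,d); Z=W[...,2]
    m=(Z>128)&(Z<160)&(W[...,1]>-30)&(W[...,1]<15)&(abs(W[...,0]-622)<35)&(im.max(2)<75); P=W[m]
    print(n,'grip',len(P),np.percentile(P,[2,50,98],axis=0).round(1).tolist() if len(P) else '')
    m=(Z>114)&(Z<130)&(W[...,1]>-65)&(W[...,1]<-24)&(abs(W[...,0]-617)<20); P=W[m]
    print(n,'knob',len(P),np.percentile(P,[2,50,98],axis=0).round(1).tolist() if len(P) else '')
goal((621,-14,124),-5)
E
```

```text
wrist grip 909 [[602.6, -20.3, 129.0], [620.0, -10.4, 146.2], [636.3, 4.2, 148.6]]
wrist knob 517 [[606.7, -49.1, 115.6], [617.3, -37.6, 126.4], [627.7, -27.9, 128.0]]
top grip 96 [[600.9, -19.5, 129.0], [617.9, -11.5, 143.7], [633.7, 0.9, 148.9]]
top knob 71 [[605.4, -49.5, 115.6], [616.0, -38.6, 124.1], [627.6, -28.8, 128.6]]
phi -5 rotvec [0.5 0.3 1. ]
phi 175 rotvec [   0.5   -0.8 -179. ]
d [  4.7  30.9 -94.6] tool [[0.005, 0.104, 0.995], [-0.009, 0.995, -0.104], [-1.0, -0.008, 0.006]]
{'clock': 39.4, 'joints': [-0.128, 0.439, 1.295, -0.008, 1.401, -0.023], 'eef_pos': [616.307, -44.873, 218.614], 'eef_rot': [-0.903, 1.561, -1.007], 'wrist_force': [0.137, -0.265, 0.198], 'finger_gap': 53.992}
```

The knob is back at y≈-38.6 (-39 at the start). Next, the pawl grip at about (619.5,-12,140).

Request:
{"op": "jog_arm", "data": {
  "moves": [
    [[3,33,-20,0,0,1],[0,0,-30,0,0,0],[0,0,-30,0,0,0],[0,0,0,0,0,0]]
  ]
}}

```text
clock: 39.8
eef_pos: [619.7, -10.5, 138.3]
eef_rot: [-0.505, 1.557, -0.592]
wrist_force: [-0.7, -0.2, 1.1]
finger_gap: 54.1
```

Request:
{"op": "jog_arm", "data": {
  "moves": [
    [[0,-1.5,-13,0,0,0],[0,0,-1,0,0,0]]
  ]
}}

```text
clock: 40.0
eef_pos: [620.2, -12.2, 125.1]
eef_rot: [-0.441, 1.556, -0.528]
wrist_force: [-1.0, 0.1, -0.7]
finger_gap: 54.1
```

Request:
{"op": "jog_arm", "data": {
  "moves": [
    [[0,0,-0.5,0,0,0],[0,0,0,0,0,0],[0,0,0,0,0,0],[0,0,0,0,0,0]]
  ],
  "gripper": -1,
  "squeeze": 15
}}

```text
clock: 40.4
eef_pos: [619.2, -12.6, 126.7]
eef_rot: [-0.508, 1.558, -0.595]
wrist_force: [0.8, 1.0, -4.3]
finger_gap: 36.0
```

Request:
{"op": "jog_arm", "data": {
  "moves": [
    [[0.7,8,6.5,0,0,0],[0.8,9,5,0,0,0],[0.9,10,3,0,0,0],[0.9,10,1.5,0,0,0]]
  ]
}}

```text
clock: 40.8
eef_pos: [622.5, 26.1, 145.1]
eef_rot: [-0.569, 1.558, -0.657]
wrist_force: [-2.2, -1.6, -3.5]
finger_gap: 36.1
```

Request:
{"op": "jog_arm", "data": {
  "moves": [
    [[0.9,10,-0.5,0,0,0],[0.9,10,-2,0,0,0],[0.9,10,-4,0,0,0],[0.6,7,-4.5,0,0,0]]
  ]
}}

```text
clock: 41.2
eef_pos: [626.1, 68.0, 134.6]
eef_rot: [-0.494, 1.557, -0.582]
wrist_force: [-3.0, -0.8, 0.9]
finger_gap: 35.8
```

Pawl carried to about its closed position. Release and rise.

Request:
{"op": "jog_arm", "data": {
  "moves": [
    [[0,0,-1,0,0,0],[0,0,0,0,0,0],[0,0,35,0,0,0],[0,-15,40,0,0,0],[0,-20,15,0,0,0]]
  ],
  "gripper": 0.15
}}

```text
clock: 41.7
eef_pos: [625.5, 34.6, 222.4]
eef_rot: [-0.643, 1.56, -0.727]
wrist_force: [0.7, 0.2, 0.8]
finger_gap: 54.4
```

```bash
python3 - <<'E'
from h import *
grip(); panel_top((410,560,-220,110),'top')
E
```

```text
grip 753 [[609.1, 48.9, 132.9], [626.0, 63.9, 153.5], [642.9, 70.7, 155.7]]
455 [[419.6, -3.9, 11.0], [445.4, 29.9, 78.8], [473.7, 56.9, 117.5]]
n [0.91  0.132 0.393] cen [451.6  25.3  65.4] size [118.6  62.8]
[[479.1, -3.7, 11.5], [470.5, 58.5, 10.3], [424.1, 54.2, 119.4], [432.7, -8.0, 120.5]]
```

Request:
{"op": "jog_arm", "data": {
  "moves": [
    [[0,40,10,0,0,0],[0,45,0,0,0,0],[0,45,0,0,0,0],[0,45,0,0,0,0],[0,30,0,0,0,0]]
  ]
}}

```text
clock: 42.3
eef_pos: [624.7, 241.2, 226.6]
eef_rot: [-0.908, 1.562, -1.005]
wrist_force: [-0.3, -0.5, 0.4]
finger_gap: 54.2
```

```bash
python3 - <<'E'
from h import *
panel_top((410,560,-220,110),'top',f='tf.png')
p,im,d=cam('top'); W=cloud(p,d); Z=W[...,2]
m=(Z>114)&(Z<130)&(W[...,1]>-65)&(W[...,1]<-24)&(abs(W[...,0]-617)<20); print('knob',np.percentile(W[m],[2,50,98],axis=0).round(1).tolist())
m=(Z>135)&(Z<165)&(W[...,1]>30)&(W[...,1]<85)&(abs(W[...,0]-626)<35); print('grip',np.percentile(W[m],[2,50,98],axis=0).round(1).tolist())
z=np.load('top.npz'); W=cloud(p,z['d']); Z=W[...,2]
m=(Z>114)&(Z<130)&(W[...,1]>-65)&(W[...,1]<-24)&(abs(W[...,0]-617)<20); print('knob0',np.percentile(W[m],[2,50,98],axis=0).round(1).tolist())
m=(Z>135)&(Z<165)&(W[...,1]>30)&(W[...,1]<85)&(abs(W[...,0]-626)<35); print('grip0',np.percentile(W[m],[2,50,98],axis=0).round(1).tolist())
c=im[100:300,180:450]; s=cam('side')[1][60:260,180:400]
cv2.imwrite('pics/fin.png',np.vstack([cv2.resize(c,(540,300)),cv2.resize(s,(540,300))])); st()
E
```

```text
560 [[431.6, -145.8, 9.0], [455.5, -95.0, 80.7], [487.9, -65.4, 116.9]]
n [0.906 0.071 0.418] cen [464.1 -97.4  62.8] size [120.4  63.2]
[[486.6, -63.4, 8.4], [491.8, -126.3, 7.9], [441.7, -131.4, 117.3], [436.5, -68.5, 117.8]]
knob [[605.4, -49.1, 114.9], [615.4, -38.6, 124.4], [627.7, -28.5, 128.0]]
grip [[607.8, 55.5, 140.6], [623.8, 63.4, 151.8], [642.4, 71.7, 156.6]]
knob0 [[605.6, -49.6, 114.8], [615.4, -38.9, 124.7], [627.8, -28.9, 128.6]]
grip0 [[607.5, 51.2, 136.1], [624.1, 63.4, 151.1], [642.7, 71.5, 155.7]]
{'clock': 42.45, 'joints': [0.316, 0.561, 1.098, -0.009, 1.48, 0.412], 'eef_pos': [624.741, 239.92, 226.342], 'eef_rot': [-0.982, 1.561, -1.078], 'wrist_force': [-0.156, 0.112, 0.222], 'finger_gap': 53.965}
```

View pics/fin.png

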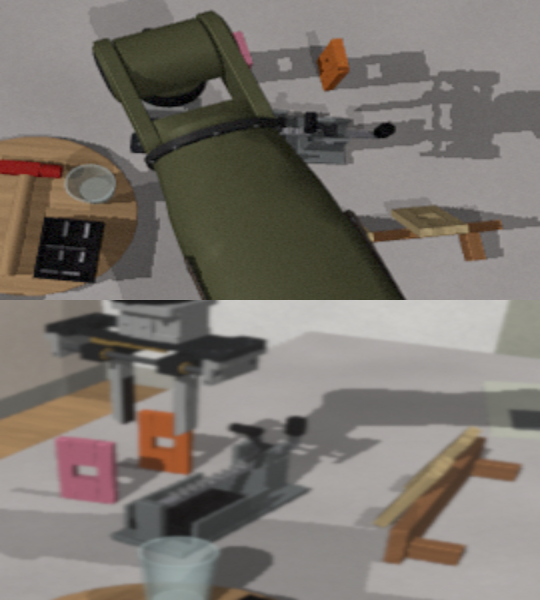

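The final view shows both panels leaning on the board, the rack empty, the bar home with the pawl down, and the pink and orange look-alikes standing where they were. Handing in.

```bash
python3 -c "
from cell import manip
manip.sign_off()"
```

```text
the job is handed in; nothing more can be done
```

The job is done and handed in at about 42 s of robot time. Both panels that were present lean on the board, and the bar is home in the empty rack with the pawl down.

**What went wrong and was mended:**
- **Fingertips:** they sit about 19 mm short of where the stated geometry puts them, so my first three tries at the pawl missed. I corrected for that from then on.
- **Dropped panel:** the grip slackened while I carried the first panel. It fell against the rack; I regripped it and placed it.
- **Knocked panel:** once placed, that panel was knocked about 45 mm aside onto one corner. I regripped it and set it square again.

**Last checks:**
- **Panels:** they measured about 25° and 23° from upright, with level feet on the table. The 23° one was last measured just before the arm's final move; after that it was hidden from above and I only saw it leaning in the side view.
- **Bar:** the knob is within 0.5 mm of its starting position, and the bar met its stop on the final push.
- **Pawl:** by the top camera its grip is back at its down position to within the measuring noise. The wrist camera read it about 1 mm off.
- **Other things:** the tumbler and caddy looked unmoved. The pink and orange look-alikes also appear untouched. The hammer was only partly in the last picture and the drawer runner was out of it, but the arm never went near the turntable.

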